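# Sort loose stationery into the desk organiser

## Task

Get the desk ready for its next user by sorting the loose stationery into the grey organiser pieces: lay the marker and the highlighter lengthwise in the two-groove pen tray, one in each groove; stand the glue stick upright in the round well of its holder, down on the bottom; and set both binder clips in the square clip tray, both on its floor with handles up as they stand now. Leave the mug and the stapler where they are.

Things in the scene. Friction and masses are not known exactly. Their poses are not given: they have to be found in the camera images.
- marker: black permanent marker lying on the desk, a straight bar 136 mm long (its y axis), 17 mm wide (x) and 17 mm high; it does not roll. Origin: centre of its underside. About 22 g.
- highlighter: yellow and black highlighter lying on the desk, a straight bar 122 mm long (its y axis), 18 mm wide (x) and 18 mm high; it does not roll. Origin: centre of its underside. About 22 g.
- glue_stick: glue stick standing upright, an orange and red cylinder 27 mm in diameter and 90 mm tall. Origin: centre of its underside, z axis up. About 34 g.
- clip_large: the larger black steel binder clip, standing on its wide back with its two wire handles up: body 32 mm long (its y axis), 16 mm wide at the desk (x), 18 mm high, 33 mm with the handles. The two long sides slope together towards the top, the two ends are upright: grip it lengthwise, end to end. Origin: centre of its underside. About 22 g.
- clip_small: the smaller black steel binder clip, standing like the larger: body 25 mm long (its y axis), 16 mm wide at the desk (x), 14 mm high, 26 mm with the handles; sloping long sides, upright ends. Origin: centre of its underside. About 16 g.
- pen_tray: shallow grey rectangular tray, fixed to the desk, outside 82 mm (its x axis) by 160 mm (its y axis), rim 12 mm high. A rib along y, 6 mm wide and 11 mm high, parts it into two equal grooves, each 34 mm wide and 152 mm long, with centre lines at x = +20 and x = -20 mm. Groove floors are 3 mm above the desk. Origin: centre of its underside.
- clip_tray: shallow grey nearly square open tray without partition, fixed to the desk, outside 100 mm (its x axis) by 104 mm (its y axis), inside 92 by 96 mm, rim 12 mm high, floor 3 mm above the desk. Origin: centre of its underside.
- glue_holder: grey upright holder, fixed to the desk: a round open tube, 54 mm outside and 44 mm inside, on a thin square foot 70 by 70 mm; its rim is 40 mm above the desk and the bottom of the well 6 mm above the desk. Origin: on the tube's axis, at the underside.
- mug: white dotted mug, 82 mm across and 91 mm tall, 114 mm with its handle; a bystander, not to be disturbed. The handle points along its -y; the cup's axis lies 17 mm from the origin towards its +y. Origin: at desk height, under the middle of the 114 mm.
- stapler: black stapler, 134 mm long (its y axis), 36 mm wide, 43 mm high; a bystander, not to be disturbed. Origin: centre of its underside.

How it is judged:
By the outcome, as a careful person would: the job done as asked, in the order asked, and still so for the second after the job is handed in, with the robot touching nothing.
It also fails if it takes over 141 s, if anything falls off the work surface, if the arm or the gripper's body presses on something with over 40 N, if the wrist force passes 120 N, or if a joint passes its speed limit or range.

## Robot

A 6-joint arm with a two-finger parallel gripper is mounted at the origin on a cart in front of the work surface, level with it; the furniture and walls round the work are solid. World frame = base frame: x ahead of the robot, y to its left, z up, the work surface at z = 0. Lengths are in m, angles in rad, forces in N, time in s.
With the tool pointing down it reaches from about 0.375 to 0.975 m from the base axis. Payload 3.8 kg.
Tool frame: the origin (TCP) lies midway between the tips of the shut fingers; the grasp point (between the pads) lies 19 mm behind it; z points along the fingers, y is the line along which they close (so a half turn about z gives the same grasp; the last joint's range is limited). The gripper opens to 85 mm and grips with 20 to 120 N. Pads are 22 mm wide; open, the fingers measure 114 mm over their backs; the gripper's body (76 mm by 85 mm) begins 54 mm behind the grasp point. The pads swing forward as they close: fully open they stand 13 mm farther back than shut.
Start: joints at [1.07, 0.264, 1.604, -0, 1.274, -0.037], TCP at [0.302, 0.604, 0.231] pointing down, gripper open.
Joint ranges: [-2.63, 2.63], [-0.94, 2.18], [0.31, 2.57], [-1.31, 4.45], [0, 2.66], [-2.55, 2.55]. Speed limits (rad/s): [2.57, 2.57, 3.14, 3.14, 3.14, 3.14].

## Interface

Orientations are given as a rotation vector (axis times angle).
In Python, from workcell import status, read_camera, workorder, masks_of gives the robot as it stands.
- The arm moves only by the tool drive_tool, never from a script. Its argument "rows" is a list of rows, each a list of 7 numbers: the turn, a rotation vector about the tool's x, y, z in degrees, then the shift along the tool's x, y, z in m, then the opening, from 0 (shut) to 1 (fully open). In form: [[ax, ay, az, tx, ty, tz, claw], ...]. A call has 1 to 8 rows; each row shifts and turns the commanded pose from where the row before left it, along the tool's axes as they then stand; what a row does not reach is not made up. A row lasts 1/12 s, in which the tool goes at most 41.7 mm and 7.16 degrees, less where a joint would pass 70% of its speed; a pose out of reach is approached as far as the arm can. A call is refused whole if a number of a shift passes 0.0417 or a number of a turn 7.16, either way. A call with a gripper value outside its range is refused whole. The fingers move at their own pace and stop on an object; "force" is the grip in N (left out, the last holds). Time passes only in rows, so rows that do not move let the fingers close. It gives the time, the measured TCP pose, the force, the opening and the grip force at its end, in the units of the state.
- status.read_state(): the state, without advancing time (a new reading comes with each control period).
- read_camera(name): name is "side" or "top" or "wrist"; returns a dict with "color" (384x512x3 uint8, red, green, blue), "intrinsics" (3x3 intrinsics, pixels), "world_from_camera" (4x4, takes a point from camera to world coordinates); the wrist camera has in their place "mount" (4x4, takes a point from camera to tool coordinates, whose origin is the TCP and whose axes are the flange's). Camera axes: x right, y up, looking along -z (the intrinsics and any distortion apply to the point x, -y, -z); pixel columns grow to the right and rows downward; lengths in m; the calibration is good to about 2 mm. The wrist camera is an equidistant fisheye: a pixel r from the principal point sees the ray r / f radians off the axis. A picture is of the moment at which its call begins: read the wrist's pose just before it. There is no depth.
- workorder.finish_job(): hands the job in; it is judged then, once.
Trained networks look in a picture, given as the dict that the camera call returned (one of the last four; its "shot" number tells which), for a name from the list of things; names that differ only in an ending like _2 or _b are one class to them, and where a whole thing is asked for, a point or a joint stands for the part that bears it (a point fixed in the world has none). Each returns a list of dicts, best first, with "score" (0 to 1); they miss things now and then, are a little off and sometimes report something else, mostly with a low value. They report only what shows in the picture. A call takes as long as a camera call.
- masks_of(picture, name): "mask" (384x512 bool, what is visible of it) and "bbox" ([left, top, right, bottom] in pixels, round what is visible of it).
The state is a dict: "time": time; "q": joint angles; "joint_vel": joint speeds; "joint_torque": joint torques, N m; "tool_pos": TCP position; "tcp_rot": TCP orientation; "wrist_force": force on the tool from outside, world axes, zero at the start; "torque": the same for the moment, N m; "width": opening from 0.0 (shut) to 1.0 (fully open); "grip_force": force on a finger pad.
Only numpy, scipy, OpenCV 4.12 (cv2) and the standard library are available. Lean on these libraries where they do the work, as an engineer would, in place of code of your own. Each camera call takes 0.05 s, during which the arm holds its last target. There are 200 camera calls.

## Working session

There is one attempt and no reset: what is moved stays moved. The work goes in short steps, Python scripts to look and compute and a tool call to move; the robot and the scene stay as the last step left them, time stands still between calls to the robot, and variables do not carry over. Pictures are saved under pics/ and viewed, at most 14 in all, crops included, and the job is handed in when it is done.

Besides the shell and the picture viewer there is one more tool, called after ">>>" by a JSON object that holds its "fn" and its "kwargs", one argument or row to a line. drive_tool: Moves the arm, as the interface text tells. Its arguments: {"type":"object","properties":{"rows":{"type":"array"},"force":{"type":"number"}},"required":["rows"]}

```bash
mkdir -p pics; ls; cat > h.py <<'E'
import numpy as np, cv2
from scipy.spatial.transform import Rotation as R
from workcell import status, read_camera, workorder, masks_of
def ray(p,uv):
    K=np.array(p["intrinsics"]);T=np.array(p["world_from_camera"])
    uv=np.atleast_2d(uv).astype(float)
    d=np.c_[(uv[:,0]-K[0,2])/K[0,0],-(uv[:,1]-K[1,2])/K[1,1],-np.ones(len(uv))]
    return T[:3,3],d@T[:3,:3].T
def atz(p,uv,z):
    o,d=ray(p,uv); return (o+d*((z-o[2])/d[:,2])[:,None])[:,:2]
def proj(p,X):
    K=np.array(p["intrinsics"]);T=np.array(p["world_from_camera"])
    c=(np.atleast_2d(X)-T[:3,3])@T[:3,:3]
    return np.c_[K[0,2]+K[0,0]*c[:,0]/-c[:,2],K[1,2]-K[1,1]*c[:,1]/-c[:,2]]
E
python3 - <<'E'
from h import *
s=status.read_state();print(s)
N="marker highlighter glue_stick clip_large clip_small pen_tray clip_tray glue_holder mug stapler".split()
H=dict(marker=.017,highlighter=.018,glue_stick=.09,clip_large=.018,clip_small=.014,pen_tray=.012,clip_tray=.012,glue_holder=.04,mug=.091,stapler=.043)
for c in ["top","side"]:
    p=read_camera(c);cv2.imwrite(f"pics/{c}0.png",p["color"][:,:,::-1])
    print(c,np.round(p["world_from_camera"],3).tolist(),np.array(p["intrinsics"]).round(1).tolist(),[k for k in p])
    for n in N:
        for m in masks_of(p,n)[:2]:
            cs=max(cv2.findContours(m["mask"].astype("uint8"),0,2)[0],key=cv2.contourArea)
            print(n,round(m["score"],2),m["bbox"],end=' ')
            if c=="top":
                w=atz(p,cs[:,0,:],H[n]); r=cv2.minAreaRect((w*1000).astype(np.float32))
                print(np.round(r[0],1),np.round(r[1],1),round(r[2],1),end='')
            print()
E
```

```text
pics
{'time': 0.0, 'q': array([ 1.07010356e+00,  2.64786862e-01,  1.60539156e+00,  2.93927089e-05,
        1.27368914e+00, -3.69017908e-02]), 'joint_vel': array([ 0.00155486, -0.00129287, -0.00020329, -0.00042563,  0.00028581,
        0.00025172]), 'joint_torque': array([-1.28082531e-03, -5.15128005e+01, -3.67308497e+01, -3.42205085e-04,
        1.31091071e-02, -2.94793028e-05]), 'tool_pos': array([0.3015959 , 0.60305148, 0.22992983]), 'tcp_rot': array([-0.72187696, -3.05688084,  0.00343269]), 'wrist_force': array([-0.13778659, -0.10188184, -0.78130588]), 'torque': array([-0.03909881, -0.00855459,  0.00925866]), 'grip_force': 0.0, 'width': 1.0015658143789115}
top [[0.024, 0.989, -0.144, 0.4], [-1.0, 0.021, -0.024, -0.082], [-0.02, 0.144, 0.989, 1.107], [0.0, 0.0, 0.0, 1.0]] [[354.6, 0.0, 261.0], [0.0, 354.6, 193.8], [0.0, 0.0, 1.0]] ['color', 'intrinsics', 'world_from_camera', 'shot']
marker 0.62 [235.7, 195.4, 247.7, 236.6] [486.7  -3.4] [ 14.6 127.4] 73.4
marker 0.56 [313.3, 166.6, 344.2, 192.9] [ 606.1 -257.9] [70.1 72.3] 72.9
highlighter 0.78 [205.4, 199.0, 210.6, 238.6] [479.8 1
[... 727 characters left out ...]
, -0.512, 0.029], [-0.589, 0.367, -0.72, -0.818], [-0.023, 0.883, 0.47, 0.519], [0.0, 0.0, 0.0, 1.0]] [[373.6, 0.0, 258.4], [0.0, 373.6, 194.4], [0.0, 0.0, 1.0]] ['color', 'intrinsics', 'world_from_camera', 'shot']
marker 0.56 [199.5, 190.8, 249.1, 211.0] 
highlighter 0.8 [186.8, 184.6, 221.2, 196.7] 
glue_stick 0.7 [275.5, 154.6, 281.9, 190.0] 
clip_large 0.56 [227.3, 215.0, 236.1, 226.6] 
clip_small 0.39 [266.1, 230.0, 278.3, 238.1] 
pen_tray 0.97 [305.3, 246.7, 395.8, 301.3] 
pen_tray 0.68 [303.7, 208.6, 336.8, 238.0] 
clip_tray 0.88 [198.6, 154.9, 237.7, 172.3] 
glue_holder 0.86 [302.6, 211.0, 340.1, 241.2] 
mug 0.84 [133.4, 149.2, 170.1, 178.7] 
stapler 0.74 [240.3, 247.4, 284.4, 297.9]
```

View pics/top0.png

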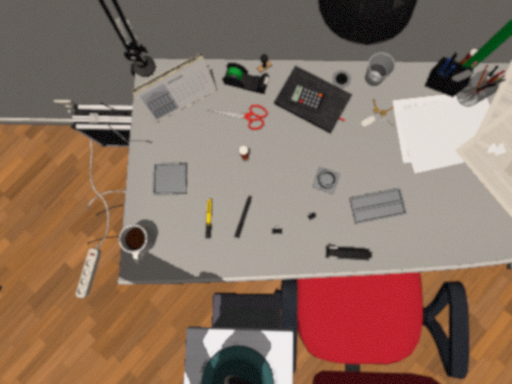

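View pics/side0.png

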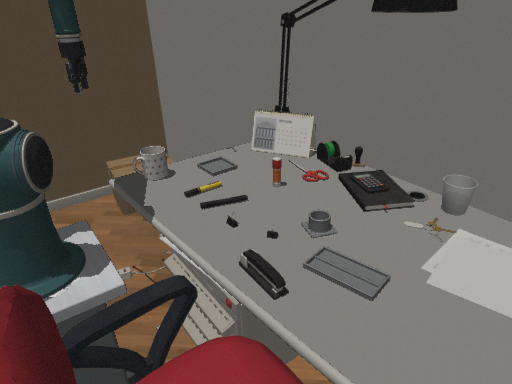

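The top view shows the highlighter at (209,217), marker (243,216), glue stick (244,153), clips (277,231) and (312,216), clip tray (170,178), holder (326,180) and pen tray (377,206). The side view agrees with this. Next, a wrist look to refine the positions.

```bash
cat >> h.py <<'E'
def wrist():
    s=status.read_state();p=read_camera("wrist")
    T=np.eye(4);T[:3,:3]=R.from_rotvec(s["tcp_rot"]).as_matrix();T[:3,3]=s["tool_pos"]
    p["W"]=T@np.array(p["mount"]);return p
def watz(p,uv,z):
    K=np.array(p["intrinsics"]);uv=np.atleast_2d(uv).astype(float)
    a=(uv[:,0]-K[0,2])/K[0,0];b=(uv[:,1]-K[1,2])/K[1,1];th=np.hypot(a,b)+1e-9
    d=np.c_[np.sin(th)*a/th,-np.sin(th)*b/th,-np.cos(th)]@p["W"][:3,:3].T
    o=p["W"][:3,3];return (o+d*((z-o[2])/d[:,2])[:,None])[:,:2]
H=dict(marker=.017,highlighter=.018,glue_stick=.09,clip_large=.018,clip_small=.014,pen_tray=.012,clip_tray=.012,glue_holder=.04,mug=.091,stapler=.043)
def look(names,save=None,hh={},k=1):
    p=wrist()
    if save: cv2.imwrite(f"pics/{save}.png",p["color"][:,:,::-1])
    for n in names:
        for m in masks_of(p,n)[:k]:
            cs=max(cv2.findContours(m["mask"].astype("uint8"),0,2)[0],key=cv2.contourArea)
            w=watz(p,cs[:,0,:],hh.get(n,H[n]));r=cv2.minAreaRect((w*1000).astype(np.float32))
            b=cv2.boxPoints(r);e=[b[1]-b[0],b[2]-b[1]];e=max(e,key=np.linalg.norm)
            print(n,round(m["score"],2),np.round(m["bbox"]),"c",np.round(r[0],1),"size",np.round(r[1],1),"long axis deg",round(np.degrees(np.arctan2(e[1],e[0]))%180,1))
    return p
def yaw(s):
    M=R.from_rotvec(s["tcp_rot"]).as_matrix();return np.degrees(np.arctan2(M[1,1],M[0,1])),M
def go(x,y,z,yawdeg=None):
    "turn (about tool z, deg) first, then shift in the tool axes"
    s=status.read_state();y0,M=yaw(s)
    t=0 if yawdeg is None else -((yawdeg-y0+90)%180-90)
    M2=M@R.from_euler("z",t,degrees=True).as_matrix()
    d=M2.T@(np.array([x,y,z])-s["tool_pos"])
    print("t%.1f pos"%s["time"],s["tool_pos"].round(4),"yaw %.1f tilt"%y0,(M[:2,2]*57.3).round(2),"q6 %.2f"%s["q"][5],"w %.2f g %.1f"%(s["width"],s["grip_force"]),"F",s["wrist_force"].round(1),"| turn z %.1f then"%t,d.round(4))
E
python3 - <<'E'
from h import *
p=look("marker highlighter glue_stick clip_large clip_small clip_tray mug".split(),"w0")
print(p["intrinsics"],np.round(p["mount"],3).tolist())
go(.48,.04,.3,0)
E
```

```text
mug 0.97 [ 85. 282. 126. 353.] c [430.4 301.7] size [47.1 36.4] long axis deg 76.4
[[297.31863964   0.         254.12037848]
 [  0.         297.31863964 191.0746413 ]
 [  0.           0.           1.        ]] [[-0.0, 0.954, 0.299, 0.077], [1.0, 0.0, 0.0, 0.0], [0.0, 0.299, -0.954, -0.143], [0.0, 0.0, 0.0, 1.0]]
t1.5 pos [0.3019 0.6037 0.2313] yaw 63.4 tilt [-0. -0.] q6 -0.04 w 1.00 g 0.0 F [ 0.3 -0.1 -0.7] | turn z 63.4 then [-0.5637  0.1781 -0.0687]
```

View pics/w0.png

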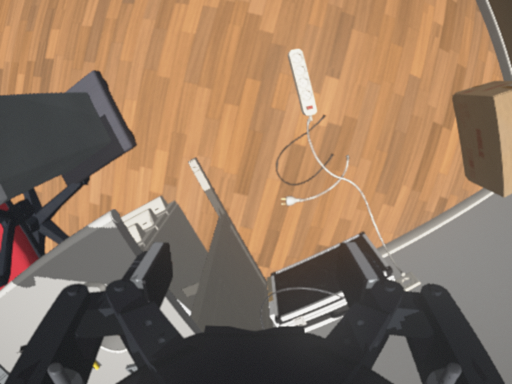

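```bash
cat >> h.py <<'E'
def arc(x,y,z,yawdeg,n):
    s=status.read_state();y0,M=yaw(s);t=-((yawdeg-y0+90)%180-90)
    S=sum(R.from_euler("z",t*k/n,degrees=True).as_matrix() for k in range(n))
    v=np.linalg.solve(M@S,np.array([x,y,z])-s["tool_pos"]);print(n,"rows: az %.2f"%(t/n),v.round(4),"pos",s["tool_pos"].round(3),"yaw %.1f"%y0)
E
python3 -c "
from h import *
arc(.46,.03,.25,0,24)"
```

```text
24 rows: az 2.64 [-0.0249 -0.0079 -0.0008] pos [0.302 0.604 0.231] yaw 63.4
```

>>> {"fn": "drive_tool", "kwargs": {
  "rows": [
    [0,0,2.64,-0.0249,-0.0079,-0.0008,1],
    [0,0,2.64,-0.0249,-0.0079,-0.0008,1],
    [0,0,2.64,-0.0249,-0.0079,-0.0008,1],
    [0,0,2.64,-0.0249,-0.0079,-0.0008,1],
    [0,0,2.64,-0.0249,-0.0079,-0.0008,1],
    [0,0,2.64,-0.0249,-0.0079,-0.0008,1],
    [0,0,2.64,-0.0249,-0.0079,-0.0008,1],
    [0,0,2.64,-0.0249,-0.0079,-0.0008,1]
  ]
}}

```text
time: 2.17
tool_pos: [0.4265, 0.4358, 0.2378]
tcp_rot: [1.273, 2.872, 0.0]
wrist_force: [0.1, 1.4, -0.5]
width: 1.003
grip_force: 0.0
```

>>> {"fn": "drive_tool", "kwargs": {
  "rows": [
    [0,0,2.64,-0.0249,-0.0079,-0.0008,1],
    [0,0,2.64,-0.0249,-0.0079,-0.0008,1],
    [0,0,2.64,-0.0249,-0.0079,-0.0008,1],
    [0,0,2.64,-0.0249,-0.0079,-0.0008,1],
    [0,0,2.64,-0.0249,-0.0079,-0.0008,1],
    [0,0,2.64,-0.0249,-0.0079,-0.0008,1],
    [0,0,2.64,-0.0249,-0.0079,-0.0008,1],
    [0,0,2.64,-0.0249,-0.0079,-0.0008,1]
  ]
}}

```text
time: 2.83
tool_pos: [0.4815, 0.2353, 0.2443]
tcp_rot: [1.778, 2.59, 0.001]
wrist_force: [0.7, -0.4, 0.2]
width: 1.001
grip_force: 0.0
```

>>> {"fn": "drive_tool", "kwargs": {
  "rows": [
    [0,0,2.64,-0.0249,-0.0079,-0.0008,1],
    [0,0,2.64,-0.0249,-0.0079,-0.0008,1],
    [0,0,2.64,-0.0249,-0.0079,-0.0008,1],
    [0,0,2.64,-0.0249,-0.0079,-0.0008,1],
    [0,0,2.64,-0.0249,-0.0079,-0.0008,1],
    [0,0,2.64,-0.0249,-0.0079,-0.0008,1],
    [0,0,2.64,-0.0249,-0.0079,-0.0008,1],
    [0,0,2.64,-0.0249,-0.0079,-0.0008,1]
  ]
}}

```text
time: 3.5
tool_pos: [0.4606, 0.0285, 0.2508]
tcp_rot: [2.222, 2.22, 0.001]
wrist_force: [-0.1, 0.2, 1.3]
width: 0.999
grip_force: 0.0
```

```bash
python3 - <<'E'
from h import *
p=look("marker highlighter glue_stick clip_large clip_small clip_tray glue_holder".split(),"w1")
go(.487,-.003,.15,-17)
E
```

```text
marker 0.84 [225. 162. 323. 202.] c [487.    0.7] size [ 19.2 134.3] long axis deg 163.1
highlighter 0.97 [222.  93. 317. 105.] c [479.1 106.1] size [ 16.7 118.3] long axis deg 179.9
glue_stick 0.94 [394. 174. 438. 206.] c [654.6  12. ] size [25.2 74.9] long axis deg 152.2
clip_large 0.79 [240. 240. 254. 266.] c [ 447.5 -101.5] size [38.5 18.2] long axis deg 85.2
clip_small 0.67 [270. 296. 283. 316.] c [ 494.5 -207.7] size [20.1 34.2] long axis deg 111.7
clip_tray 0.7 [221.  91. 319. 104.] c [478.8 106.1] size [ 17.  121.5] long axis deg 179.9
glue_holder 0.87 [313. 303. 348. 334.] c [ 581.4 -220.6] size [64.9 37.9] long axis deg 70.4
t3.9 pos [0.4609 0.0306 0.2505] yaw 0.2 tilt [-0.    0.01] q6 0.01 w 1.00 g 0.0 F [ 0.1  0.5 -0.2] | turn z 17.2 then [-0.0245  0.0347  0.1005]
```

View pics/w1.png

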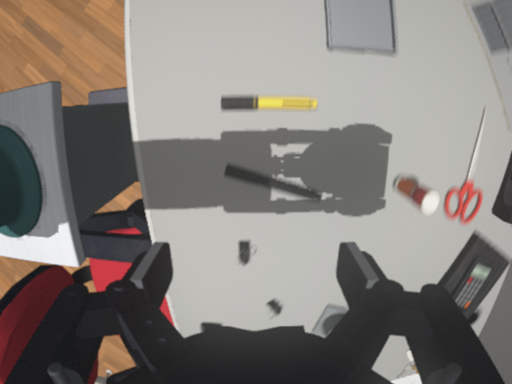

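The wrist view shows the highlighter at (269,104), the marker at (273,182), the clips at (245,251) and (275,306), and the glue stick at (415,190). Everything agrees with the top view to within about 4 mm. I'll close in on the marker.

```bash
python3 -c "
from h import *
arc(.487,0,.15,73.1,16)"
```

```text
16 rows: az -4.56 [-0.0027  0.0003  0.0063] pos [0.461 0.031 0.25 ] yaw 0.2
```

>>> {"fn": "drive_tool", "kwargs": {
  "rows": [
    [0,0,-4.56,-0.0027,0.0003,0.0063,1],
    [0,0,-4.56,-0.0027,0.0003,0.0063,1],
    [0,0,-4.56,-0.0027,0.0003,0.0063,1],
    [0,0,-4.56,-0.0027,0.0003,0.0063,1],
    [0,0,-4.56,-0.0027,0.0003,0.0063,1],
    [0,0,-4.56,-0.0027,0.0003,0.0063,1],
    [0,0,-4.56,-0.0027,0.0003,0.0063,1],
    [0,0,-4.56,-0.0027,0.0003,0.0063,1]
  ]
}}

```text
time: 4.57
tool_pos: [0.4691, 0.0108, 0.1997]
tcp_rot: [-1.405, -2.81, 0.0]
wrist_force: [0.2, -0.3, -0.9]
width: 0.999
grip_force: 0.0
```

>>> {"fn": "drive_tool", "kwargs": {
  "rows": [
    [0,0,-4.56,-0.0027,0.0003,0.0063,1],
    [0,0,-4.56,-0.0027,0.0003,0.0063,1],
    [0,0,-4.56,-0.0027,0.0003,0.0063,1],
    [0,0,-4.56,-0.0027,0.0003,0.0063,1],
    [0,0,-4.56,-0.0027,0.0003,0.0063,1],
    [0,0,-4.56,-0.0027,0.0003,0.0063,1],
    [0,0,-4.56,-0.0027,0.0003,0.0063,1],
    [0,0,-4.56,-0.0027,0.0003,0.0063,1]
  ]
}}

```text
time: 5.23
tool_pos: [0.4875, -0.0002, 0.1492]
tcp_rot: [-0.455, -3.108, -0.0]
wrist_force: [-0.2, -0.1, 0.4]
width: 0.999
grip_force: 0.0
```

```bash
python3 - <<'E'
from h import *
p=look(["marker","highlighter","clip_large"],"w2")
go(.487,0,.01,73.1)
E
```

```text
marker 0.63 [245. 110. 263. 246.] c [ 4.866e+02 -1.000e-01] size [ 16.5 134.4] long axis deg 163.9
highlighter 0.85 [331.  84. 371. 199.] c [477.9 104. ] size [118.8  18.3] long axis deg 1.0
clip_large 0.85 [130. 159. 162. 184.] c [ 445.8 -102.4] size [17.9 38.1] long axis deg 92.5
t5.4 pos [ 4.871e-01 -4.000e-04  1.495e-01] yaw 73.0 tilt [-0.05  0.01] q6 -1.33 w 1.00 g 0.0 F [-0.3 -0.8  0.3] | turn z -0.1 then [1.000e-04 4.000e-04 1.395e-01]
```

View pics/w2.png

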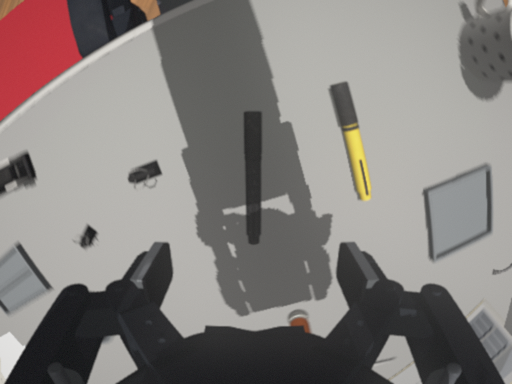

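>>> {"fn": "drive_tool", "kwargs": {
  "rows": [
    [0,0,-0.8,0,0.0003,0.02,1],
    [0,0,0,0,0,0.02,0.7],
    [0,0,0,0,0,0.02,0.6],
    [0,0,0,0,0,0.02,0.5],
    [0,0,0,0,0,0.02,0.5],
    [0,0,0,0,0,0.02,0.5],
    [0,0,0,0,0,0.0195,0.5],
    [0,0,0,0,0,0,0.5]
  ],
  "force": 30
}}

```text
time: 6.1
tool_pos: [0.4842, -0.0004, 0.0071]
tcp_rot: [-0.443, -3.104, 0.001]
wrist_force: [-0.6, 0.0, 0.6]
width: 0.5
grip_force: 0.0
```

>>> {"fn": "drive_tool", "kwargs": {
  "rows": [
    [0,0,0,0,0,0,0],
    [0,0,0,0,0,0,0],
    [0,0,0,0,0,0,0],
    [0,0,0,0,0,0,0],
    [0,0,0,0,0,0,0],
    [0,0,0,0,0,0,0]
  ]
}}

```text
time: 6.6
tool_pos: [0.4887, -0.0009, 0.0116]
tcp_rot: [0.442, 3.108, 0.001]
wrist_force: [-0.2, 0.1, 7.7]
width: 0.174
grip_force: 32.1
```

>>> {"fn": "drive_tool", "kwargs": {
  "rows": [
    [0,0,0,0,0,-0.01,0],
    [0,0,0,0,0,-0.02,0],
    [0,0,0,0,0,-0.02,0],
    [0,0,0,0,0,-0.02,0],
    [0,0,0,0,0,-0.02,0],
    [0,0,0,0,0,-0.02,0],
    [0,0,0,0,0,-0.02,0],
    [0,0,0,0,0,-0.02,0]
  ]
}}

```text
time: 7.27
tool_pos: [0.4868, -0.0008, 0.1617]
tcp_rot: [0.442, 3.11, -0.0]
wrist_force: [-0.0, 0.6, 0.2]
width: 0.174
grip_force: 31.4
```

```bash
python3 - <<'E'
from h import *
p=look(["marker","pen_tray","glue_holder"],"w3",hh=dict(marker=.16))
go(.531,-.4176,.16,12.6)
arc(.51,-.34,.18,12.6,24)
E
```

```text
pen_tray 0.97 [  0. 239.  51. 307.] c [ 529.7 -412.2] size [ 83.3 175.7] long axis deg 102.2
glue_holder 0.95 [ 78. 285. 120. 320.] c [ 567.1 -239.7] size [ 40.6 100.9] long axis deg 108.2
t7.5 pos [ 0.4874 -0.0009  0.1608] yaw 73.8 tilt [ 0.08 -0.01] q6 -1.34 w 0.17 g 31.4 F [-0.  -0.9 -1.1] | turn z 61.2 then [-0.4162 -0.0484  0.0009]
24 rows: az 2.55 [-0.0113 -0.0097 -0.0008] pos [ 0.487 -0.001  0.161] yaw 73.8
```

View pics/w3.png

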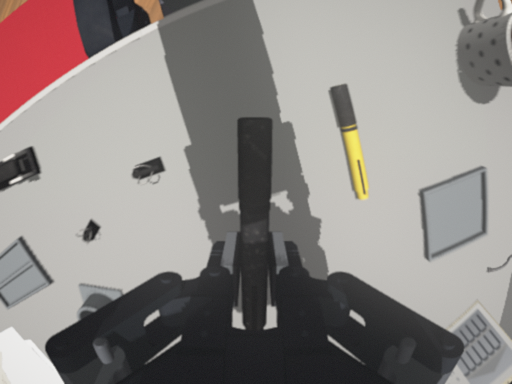

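The marker is held straight (column 254, rows 118–325). Next, carry it over the pen tray and look there.

```bash
python3 -c "
from h import *
arc(.547,-.49,.18,12.6,24)"
```

```text
24 rows: az 2.55 [-0.0171 -0.0131 -0.0008] pos [ 0.487 -0.001  0.161] yaw 73.8
```

>>> {"fn": "drive_tool", "kwargs": {
  "rows": [
    [0,0,2.55,-0.0171,-0.0131,-0.0008,0],
    [0,0,2.55,-0.0171,-0.0131,-0.0008,0],
    [0,0,2.55,-0.0171,-0.0131,-0.0008,0],
    [0,0,2.55,-0.0171,-0.0131,-0.0008,0],
    [0,0,2.55,-0.0171,-0.0131,-0.0008,0],
    [0,0,2.55,-0.0171,-0.0131,-0.0008,0],
    [0,0,2.55,-0.0171,-0.0131,-0.0008,0],
    [0,0,2.55,-0.0171,-0.0131,-0.0008,0]
  ]
}}

```text
time: 8.13
tool_pos: [0.5652, -0.1535, 0.1642]
tcp_rot: [-0.988, -2.978, 0.0]
wrist_force: [-0.8, 0.7, -0.4]
width: 0.173
grip_force: 31.4
```

>>> {"fn": "drive_tool", "kwargs": {
  "rows": [
    [0,0,2.55,-0.0171,-0.0131,-0.0008,0],
    [0,0,2.55,-0.0171,-0.0131,-0.0008,0],
    [0,0,2.55,-0.0171,-0.0131,-0.0008,0],
    [0,0,2.55,-0.0171,-0.0131,-0.0008,0],
    [0,0,2.55,-0.0171,-0.0131,-0.0008,0],
    [0,0,2.55,-0.0171,-0.0131,-0.0008,0],
    [0,0,2.55,-0.0171,-0.0131,-0.0008,0],
    [0,0,2.55,-0.0171,-0.0131,-0.0008,0]
  ]
}}

```text
time: 8.8
tool_pos: [0.5861, -0.3234, 0.1702]
tcp_rot: [-1.499, -2.756, -0.0]
wrist_force: [0.9, -0.4, -0.5]
width: 0.176
grip_force: 31.4
```

>>> {"fn": "drive_tool", "kwargs": {
  "rows": [
    [0,0,2.55,-0.0171,-0.0131,-0.0008,0],
    [0,0,2.55,-0.0171,-0.0131,-0.0008,0],
    [0,0,2.55,-0.0171,-0.0131,-0.0008,0],
    [0,0,2.55,-0.0171,-0.0131,-0.0008,0],
    [0,0,2.55,-0.0171,-0.0131,-0.0008,0],
    [0,0,2.55,-0.0171,-0.0131,-0.0008,0],
    [0,0,2.55,-0.0171,-0.0131,-0.0008,0],
    [0,0,2.55,-0.0171,-0.0131,-0.0008,0]
  ]
}}

```text
time: 9.47
tool_pos: [0.5463, -0.4899, 0.1764]
tcp_rot: [-1.964, -2.447, -0.001]
wrist_force: [-0.3, -0.4, -0.2]
width: 0.173
grip_force: 31.4
```

```bash
python3 - <<'E'
from h import *
p=look(["pen_tray","glue_holder","marker"],"w4",hh=dict(marker=.175))
q=read_camera("top")
for n in ["marker","pen_tray"]:
    for m in masks_of(q,n)[:2]: print(n,m["score"],m["bbox"])
go(.531,-.4176,.16,12.6)
E
```

```text
pen_tray 0.75 [214.  30. 295. 183.] c [ 530.4 -416.7] size [ 83.7 162. ] long axis deg 102.8
glue_holder 0.59 [324.   1. 385.  28.] c [ 606.8 -301.8] size [61.8 28.4] long axis deg 21.0
marker 0.62 [237. 117. 275. 330.] c [ 544.6 -486.2] size [ 17.4 131.5] long axis deg 102.1
marker 0.69 [399.8, 190.6, 433.4, 201.6]
pen_tray 0.8 [348.8, 190.8, 403.4, 225.3]
t9.8 pos [ 0.5477 -0.4886  0.1782] yaw 12.7 tilt [-0.07  0.1 ] q6 -0.98 w 0.17 g 31.4 F [0.4 0.4 0.3] | turn z 0.1 then [ 0.0729 -0.0009  0.0184]
```

View pics/w4.png

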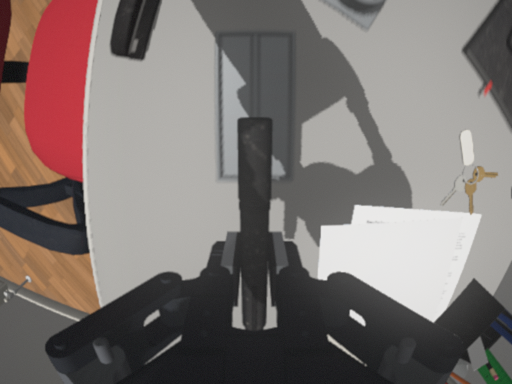

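```bash
python3 -c "
from h import *
go(.5515,-.4138,.016,12.7)"
```

```text
t9.8 pos [ 0.5477 -0.4886  0.1782] yaw 12.7 tilt [-0.07  0.1 ] q6 -0.98 w 0.17 g 31.4 F [0.4 0.4 0.3] | turn z -0.0 then [0.0718 0.0202 0.1623]
```

>>> {"fn": "drive_tool", "kwargs": {
  "rows": [
    [0,0,0,0.018,0.005,0.02,0],
    [0,0,0,0.018,0.005,0.02,0],
    [0,0,0,0.018,0.005,0.02,0],
    [0,0,0,0.018,0.005,0.02,0],
    [0,0,0,0,0,0.015,0],
    [0,0,0,0,0,0.015,0],
    [0,0,0,0,0,0.015,0],
    [0,0,0,0,0,0,0]
  ]
}}

```text
time: 10.48
tool_pos: [0.5498, -0.4142, 0.0505]
tcp_rot: [-1.96, -2.448, 0.0]
wrist_force: [-0.7, 1.0, -1.4]
width: 0.175
grip_force: 31.4
```

>>> {"fn": "drive_tool", "kwargs": {
  "rows": [
    [0,0,0,0,0,0.01,0],
    [0,0,0,0,0,0.01,0],
    [0,0,0,0,0,0.01,0],
    [0,0,0,0,0,0.005,0],
    [0,0,0,0,0,0.002,0],
    [0,0,0,0,0,0,0],
    [0,0,0,0,0,0,0]
  ]
}}

```text
time: 11.07
tool_pos: [0.5516, -0.4155, 0.0175]
tcp_rot: [1.964, 2.452, 0.0]
wrist_force: [0.7, -0.0, -0.1]
width: 0.174
grip_force: 31.4
```

```bash
python3 -c "
from h import *
go(.5515,-.4138,.016,12.7)
p=read_camera('side');c=p['color'][220:320,280:420,::-1];cv2.imwrite('pics/s1.png',cv2.resize(c,None,fx=5,fy=5,interpolation=2))"
```

```text
t11.1 pos [ 0.5516 -0.4155  0.0175] yaw 12.6 tilt [ 0.02 -0.01] q6 -0.90 w 0.17 g 31.4 F [ 0.7 -0.  -0.1] | turn z -0.1 then [0.0017 0.0002 0.0015]
```

View pics/s1.png

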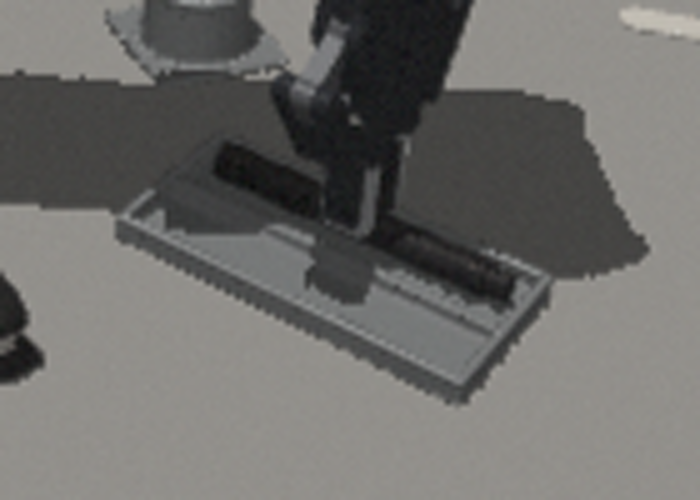

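The marker sits inside the far groove, clear of both tray ends. I'll lower it slightly and release.

>>> {"fn": "drive_tool", "kwargs": {
  "rows": [
    [0,0,0,0.0015,0,0.001,0],
    [0,0,0,0,0,0.001,0],
    [0,0,0,0,0,0.0005,0],
    [0,0,0,0,0,0,0],
    [0,0,0,0,0,0,0.38],
    [0,0,0,0,0,0,0.38],
    [0,0,0,0,0,0,0.38],
    [0,0,0,0,0,0,0.38]
  ]
}}

```text
time: 11.78
tool_pos: [0.5512, -0.4139, 0.015]
tcp_rot: [1.964, 2.452, 0.0]
wrist_force: [-0.0, -0.2, -0.3]
width: 0.381
grip_force: 0.0
```

>>> {"fn": "drive_tool", "kwargs": {
  "rows": [
    [0,0,0,0,0,-0.005,0.38],
    [0,0,0,0,0,-0.02,0.38],
    [0,0,0,0,0,-0.03,0.5],
    [0,0,0,0,0,-0.03,0.7],
    [0,0,0,0,0,-0.03,1],
    [0,0,0,-0.02,0,-0.02,1],
    [0,0,0,-0.02,0,0,1],
    [0,0,0,-0.02,0,0,1]
  ]
}}

```text
time: 12.45
tool_pos: [0.566, -0.474, 0.1542]
tcp_rot: [1.959, 2.448, -0.001]
wrist_force: [-0.2, -0.2, -0.7]
width: 1.0
grip_force: 0.0
```

```bash
python3 - <<'E'
from h import *
p=look(["marker","pen_tray"],"w5")
arc(.478,.104,.16,90.5,24)
E
```

```text
marker 0.87 [244.  43. 263. 186.] c [ 550.6 -413.1] size [ 17.5 135.5] long axis deg 102.6
pen_tray 0.87 [187.  33. 275. 195.] c [ 531.  -417.4] size [ 84.5 161.7] long axis deg 102.8
24 rows: az -3.25 [ 0.0197  0.0174 -0.0004] pos [ 0.564 -0.474  0.15 ] yaw 12.5
```

View pics/w5.png

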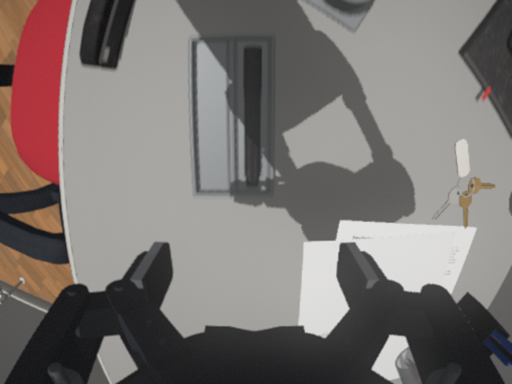

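Marker lies in the far groove (column 254), well centred. Next, the highlighter.

>>> {"fn": "drive_tool", "kwargs": {
  "rows": [
    [0,0,-3.25,0.0197,0.0174,-0.0004,1],
    [0,0,-3.25,0.0197,0.0174,-0.0004,1],
    [0,0,-3.25,0.0197,0.0174,-0.0004,1],
    [0,0,-3.25,0.0197,0.0174,-0.0004,1],
    [0,0,-3.25,0.0197,0.0174,-0.0004,1],
    [0,0,-3.25,0.0197,0.0174,-0.0004,1],
    [0,0,-3.25,0.0197,0.0174,-0.0004,1],
    [0,0,-3.25,0.0197,0.0174,-0.0004,1]
  ]
}}

```text
time: 13.27
tool_pos: [0.6264, -0.271, 0.1527]
tcp_rot: [-1.356, -2.832, -0.001]
wrist_force: [0.1, -0.2, -0.6]
width: 1.002
grip_force: 0.0
```

>>> {"fn": "drive_tool", "kwargs": {
  "rows": [
    [0,0,-3.25,0.0197,0.0174,-0.0004,1],
    [0,0,-3.25,0.0197,0.0174,-0.0004,1],
    [0,0,-3.25,0.0197,0.0174,-0.0004,1],
    [0,0,-3.25,0.0197,0.0174,-0.0004,1],
    [0,0,-3.25,0.0197,0.0174,-0.0004,1],
    [0,0,-3.25,0.0197,0.0174,-0.0004,1],
    [0,0,-3.25,0.0197,0.0174,-0.0004,1],
    [0,0,-3.25,0.0197,0.0174,-0.0004,1]
  ]
}}

```text
time: 13.93
tool_pos: [0.5944, -0.0651, 0.1559]
tcp_rot: [-0.684, -3.065, -0.001]
wrist_force: [0.6, 0.7, 0.1]
width: 0.996
grip_force: 0.0
```

>>> {"fn": "drive_tool", "kwargs": {
  "rows": [
    [0,0,-3.25,0.0197,0.0174,-0.0004,1],
    [0,0,-3.25,0.0197,0.0174,-0.0004,1],
    [0,0,-3.25,0.0197,0.0174,-0.0004,1],
    [0,0,-3.25,0.0197,0.0174,-0.0004,1],
    [0,0,-3.25,0.0197,0.0174,-0.0004,1],
    [0,0,-3.25,0.0197,0.0174,-0.0004,1],
    [0,0,-3.25,0.0197,0.0174,-0.0004,1],
    [0,0,-3.25,0.0197,0.0174,-0.0004,1]
  ]
}}

```text
time: 14.6
tool_pos: [0.4755, 0.1058, 0.1591]
tcp_rot: [0.023, -3.14, -0.0]
wrist_force: [0.1, 1.0, -0.5]
width: 0.999
grip_force: 0.0
```

```bash
python3 - <<'E'
from h import *
p=look(["highlighter","clip_large"])
go(.478,.104,.011,90.5)
E
```

```text
clip_large 0.62 [ 55. 142.  83. 162.] c [ 444. -101.] size [16.6 42.6] long axis deg 95.3
t14.8 pos [0.4753 0.1057 0.1591] yaw 90.8 tilt [-0.07  0.  ] q6 -1.42 w 1.00 g 0.0 F [-0.4  0.2 -0.6] | turn z 0.3 then [-0.0028 -0.0017  0.1481]
```

```bash
python3 - <<'E'
from h import *
p=look(["highlighter","marker"],"w6",hh=dict(marker=.018),k=3)
# colour check: yellow body
hsv=cv2.cvtColor(p["color"],cv2.COLOR_RGB2HSV);m=cv2.inRange(hsv,(20,120,60),(35,255,255))
print(cv2.boundingRect(m))
cs=max(cv2.findContours(m,0,2)[0],key=cv2.contourArea)
print(cv2.minAreaRect((watz(p,cs[:,0,:],.015)*1000).astype("float32")))
E
```

```text
highlighter 0.72 [244. 120. 265. 236.] c [476.9 107.4] size [119.5  16.3] long axis deg 0.4
(5, 170, 257, 176)
((502.5782470703125, 106.50867462158203), (73.43258666992188, 14.462685585021973), 1.1618170738220215)
```

View pics/w6.png

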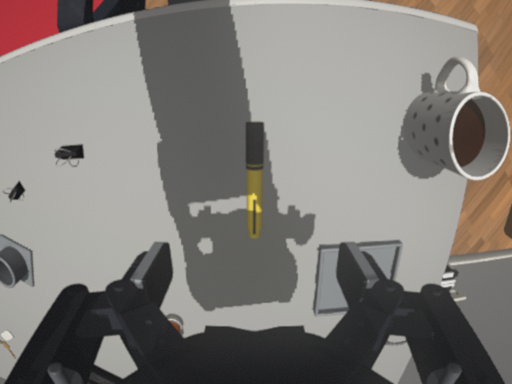

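The highlighter lies at (255,180), directly between the fingers. I'll descend and grip.

>>> {"fn": "drive_tool", "kwargs": {
  "rows": [
    [0,0,0,-0.0027,0,0.021,1],
    [0,0,0,0,0,0.021,0.7],
    [0,0,0,0,0,0.021,0.6],
    [0,0,0,0,0,0.021,0.5],
    [0,0,0,0,0,0.021,0.5],
    [0,0,0,0,0,0.021,0.5],
    [0,0,0,0,0,0.021,0.5],
    [0,0,0,0,0,0,0.5]
  ]
}}

```text
time: 15.57
tool_pos: [0.4771, 0.103, 0.0084]
tcp_rot: [0.014, -3.134, 0.002]
wrist_force: [-1.8, -0.9, -0.7]
width: 0.499
grip_force: 0.0
```

>>> {"fn": "drive_tool", "kwargs": {
  "rows": [
    [0,0,0,0,0,0,0],
    [0,0,0,0,0,0,0],
    [0,0,0,0,0,0,0],
    [0,0,0,0,0,0,0],
    [0,0,0,0,0,0,0],
    [0,0,0,0,0,0,0]
  ]
}}

```text
time: 16.07
tool_pos: [0.4812, 0.1046, 0.0136]
tcp_rot: [-0.017, 3.139, 0.0]
wrist_force: [1.1, -0.6, 3.2]
width: 0.186
grip_force: 30.6
```

>>> {"fn": "drive_tool", "kwargs": {
  "rows": [
    [0,0,0,0,0,-0.01,0],
    [0,0,0,0,0,-0.02,0],
    [0,0,0,0,0,-0.02,0],
    [0,0,0,0,0,-0.02,0],
    [0,0,0,0,0,-0.02,0],
    [0,0,0,0,0,-0.02,0],
    [0,0,0,0,0,-0.02,0],
    [0,0,0,0,0,-0.02,0]
  ]
}}

```text
time: 16.73
tool_pos: [0.48, 0.1045, 0.1644]
tcp_rot: [-0.017, 3.141, 0.0]
wrist_force: [0.2, 0.1, -0.7]
width: 0.187
grip_force: 30.3
```

```bash
python3 - <<'E'
from h import *
go(.478,.104,.16,90.7)
look(["highlighter"],hh=dict(highlighter=.168))
# near groove: -20.5 along yaw 12.7 from tray centre, TCP
c=np.array([.5309,-.4172]);u=np.array([np.cos(np.radians(12.7)),np.sin(np.radians(12.7))])
print(c-.0207*u); t=c-.0207*u
arc(t[0]+.016,t[1]-.072,.17,12.7,24)
E
```

```text
t16.7 pos [0.48   0.1045 0.1644] yaw 90.6 tilt [0.04 0.01] q6 -1.42 w 0.19 g 30.3 F [ 0.2  0.1 -0.7] | turn z -0.1 then [ 0.002  -0.0005  0.0044]
highlighter 0.96 [236. 128. 272. 326.] c [475.9 105.5] size [120.6  17.1] long axis deg 0.7
[ 0.51070643 -0.42175082]
24 rows: az 3.25 [-0.0177 -0.0205 -0.0001] pos [0.483 0.105 0.167] yaw 90.6
```

```bash
python3 - <<'E'
from h import *
arc(.5114,-.4240,.1,12.7,24)
E
```

```text
24 rows: az 3.25 [-0.0152 -0.0184  0.0028] pos [0.483 0.105 0.167] yaw 90.6
```

>>> {"fn": "drive_tool", "kwargs": {
  "rows": [
    [0,0,3.25,-0.0152,-0.0184,0.0028,0],
    [0,0,3.25,-0.0152,-0.0184,0.0028,0],
    [0,0,3.25,-0.0152,-0.0184,0.0028,0],
    [0,0,3.25,-0.0152,-0.0184,0.0028,0],
    [0,0,3.25,-0.0152,-0.0184,0.0028,0],
    [0,0,3.25,-0.0152,-0.0184,0.0028,0],
    [0,0,3.25,-0.0152,-0.0184,0.0028,0],
    [0,0,3.25,-0.0152,-0.0184,0.0028,0]
  ]
}}

```text
time: 17.5
tool_pos: [0.5712, -0.0623, 0.139]
tcp_rot: [-0.694, -3.063, 0.0]
wrist_force: [1.1, -0.1, -0.1]
width: 0.185
grip_force: 30.3
```

>>> {"fn": "drive_tool", "kwargs": {
  "rows": [
    [0,0,3.25,-0.0152,-0.0184,0.0028,0],
    [0,0,3.25,-0.0152,-0.0184,0.0028,0],
    [0,0,3.25,-0.0152,-0.0184,0.0028,0],
    [0,0,3.25,-0.0152,-0.0184,0.0028,0],
    [0,0,3.25,-0.0152,-0.0184,0.0028,0],
    [0,0,3.25,-0.0152,-0.0184,0.0028,0],
    [0,0,3.25,-0.0152,-0.0184,0.0028,0],
    [0,0,3.25,-0.0152,-0.0184,0.0028,0]
  ]
}}

```text
time: 18.17
tool_pos: [0.5801, -0.2513, 0.1165]
tcp_rot: [-1.365, -2.828, -0.0]
wrist_force: [1.4, 0.3, 0.2]
width: 0.189
grip_force: 30.3
```

>>> {"fn": "drive_tool", "kwargs": {
  "rows": [
    [0,0,3.25,-0.0152,-0.0184,0.0028,0],
    [0,0,3.25,-0.0152,-0.0184,0.0028,0],
    [0,0,3.25,-0.0152,-0.0184,0.0028,0],
    [0,0,3.25,-0.0152,-0.0184,0.0028,0],
    [0,0,3.25,-0.0152,-0.0184,0.0028,0],
    [0,0,3.25,-0.0152,-0.0184,0.0028,0],
    [0,0,3.25,-0.0152,-0.0184,0.0028,0],
    [0,0,3.25,-0.0152,-0.0184,0.0028,0]
  ]
}}

```text
time: 18.83
tool_pos: [0.5051, -0.425, 0.0941]
tcp_rot: [-1.966, -2.448, -0.0]
wrist_force: [-0.1, 0.6, -0.4]
width: 0.181
grip_force: 30.3
```

>>> {"fn": "drive_tool", "kwargs": {
  "rows": [
    [0,0,0,0,0,0,0]
  ]
}}

```text
time: 18.92
tool_pos: [0.503, -0.4271, 0.0936]
tcp_rot: [-1.968, -2.446, 0.003]
wrist_force: [0.0, 0.6, -0.2]
width: 0.185
grip_force: 30.3
```

```bash
python3 - <<'E'
from h import *
go(.5114,-.4240,.0175,12.7)
look(["pen_tray","highlighter"],hh=dict(highlighter=.107))
go(.5114,-.4240,.0175,12.7)
E
```

```text
t18.9 pos [ 0.503  -0.4271  0.0936] yaw 12.3 tilt [-0.17  0.01] q6 -0.96 w 0.19 g 30.3 F [ 0.   0.6 -0.2] | turn z -0.4 then [0.0012 0.0091 0.076 ]
pen_tray 0.74 [240.  93. 346. 280.] c [ 531.1 -417. ] size [ 82.2 161. ] long axis deg 103.0
highlighter 0.7 [235. 127. 272. 327.] c [ 500.8 -418.1] size [ 15.8 112.1] long axis deg 103.0
t19.1 pos [ 0.5057 -0.424   0.0945] yaw 12.6 tilt [-0.05  0.08] q6 -0.96 w 0.19 g 30.3 F [-0.1 -0.   0.6] | turn z -0.1 then [-0.0014  0.0055  0.077 ]
```

>>> {"fn": "drive_tool", "kwargs": {
  "rows": [
    [0,0,0,-0.003,0.0055,0.01,0],
    [0,0,0,0,0,0.02,0],
    [0,0,0,0,0,0.015,0],
    [0,0,0,0,0,0.01,0],
    [0,0,0,0,0,0.01,0],
    [0,0,0,0,0,0.005,0],
    [0,0,0,0,0,0,0],
    [0,0,0,0,0,0,0]
  ]
}}

```text
time: 19.73
tool_pos: [0.5123, -0.4261, 0.0251]
tcp_rot: [-1.963, -2.452, -0.0]
wrist_force: [0.4, -0.4, -0.8]
width: 0.186
grip_force: 30.3
```

```bash
python3 - <<'E'
from h import *
go(.5114,-.4240,.0175,12.7)
p=read_camera('side');c=p['color'][220:320,280:420,::-1];cv2.imwrite('pics/s2.png',cv2.resize(c,None,fx=5,fy=5,interpolation=2))
E
```

```text
t19.7 pos [ 0.5123 -0.4261  0.0251] yaw 12.6 tilt [-0.01  0.01] q6 -0.95 w 0.19 g 30.3 F [ 0.4 -0.4 -0.8] | turn z -0.1 then [ 0.0023 -0.0004  0.0076]
```

View pics/s2.png

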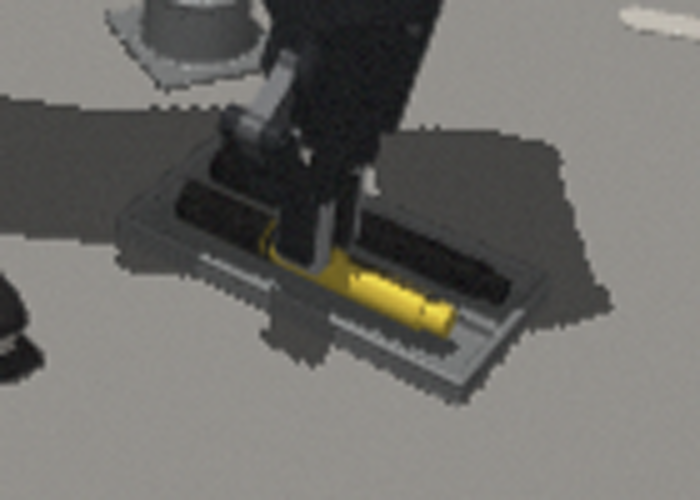

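The highlighter hovers over the near groove and clears the marker. I'll lower and release with a small opening.

>>> {"fn": "drive_tool", "kwargs": {
  "rows": [
    [0,0,0,-0.002,-0.0005,0.004,0],
    [0,0,0,0,0,0.003,0],
    [0,0,0,0,0,0.001,0],
    [0,0,0,0,0,0,0],
    [0,0,0,0,0,0,0.28],
    [0,0,0,0,0,0,0.3],
    [0,0,0,0,0,0,0.3],
    [0,0,0,0,0,0,0.3]
  ]
}}

```text
time: 20.45
tool_pos: [0.5123, -0.4284, 0.0175]
tcp_rot: [1.963, 2.452, -0.0]
wrist_force: [0.8, 0.2, 0.3]
width: 0.296
grip_force: 0.0
```

>>> {"fn": "drive_tool", "kwargs": {
  "rows": [
    [0,0,0,0,0,-0.005,0.3],
    [0,0,0,0,0,-0.02,0.3],
    [0,0,0,0,0,-0.03,0.5],
    [0,0,0,0,0,-0.03,0.7],
    [0,0,0,0,0,-0.03,1],
    [0,0,0,-0.02,0,-0.03,1],
    [0,0,0,-0.02,0,-0.02,1],
    [0,0,0,-0.02,0,0,1]
  ]
}}

```text
time: 21.12
tool_pos: [0.5283, -0.4899, 0.1908]
tcp_rot: [1.955, 2.444, -0.002]
wrist_force: [0.9, -0.9, 0.8]
width: 1.002
grip_force: 0.0
```

```bash
python3 - <<'E'
from h import *
p=look(["marker","highlighter","pen_tray","glue_holder"],"w7",hh=dict(highlighter=.021,marker=.02))
arc(.6,-.32,.2,-25,16)
E
```

```text
marker 0.66 [281.  44. 299. 171.] c [ 549.4 -412.7] size [ 16.8 134.5] long axis deg 102.6
highlighter 0.89 [241.  54. 259. 164.] c [ 510.7 -426.2] size [ 17.4 120.2] long axis deg 102.7
pen_tray 0.68 [232.  33. 308. 179.] c [ 530.9 -417.4] size [ 82.8 160.7] long axis deg 103.2
glue_holder 0.7 [327.   2. 397.  33.] c [ 603.6 -298.1] size [78.6 37.7] long axis deg 21.9
16 rows: az 2.35 [ 0.0109  0.0038 -0.0011] pos [ 0.525 -0.486  0.181] yaw 12.6
```

View pics/w7.png

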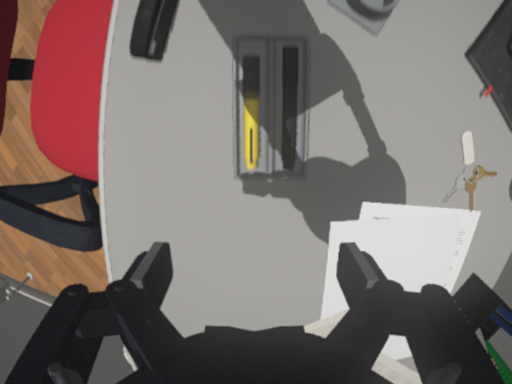

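Both pens lie flat in their grooves: highlighter at (251,110), marker at (290,108). Next, a look at the glue holder.

```bash
python3 -c "
from h import *
arc(.577,-.31,.2,-25,8)"
```

```text
8 rows: az 4.70 [ 0.0228  0.0051 -0.0023] pos [ 0.525 -0.486  0.181] yaw 12.6
```

>>> {"fn": "drive_tool", "kwargs": {
  "rows": [
    [0,0,4.7,0.0228,0.0051,-0.0023,1],
    [0,0,4.7,0.0228,0.0051,-0.0023,1],
    [0,0,4.7,0.0228,0.0051,-0.0023,1],
    [0,0,4.7,0.0228,0.0051,-0.0023,1],
    [0,0,4.7,0.0228,0.0051,-0.0023,1],
    [0,0,4.7,0.0228,0.0051,-0.0023,1],
    [0,0,4.7,0.0228,0.0051,-0.0023,1],
    [0,0,4.7,0.0228,0.0051,-0.0023,1]
  ]
}}

```text
time: 22.03
tool_pos: [0.5763, -0.3081, 0.1997]
tcp_rot: [-2.65, -1.683, 0.002]
wrist_force: [-0.7, -0.6, -0.0]
width: 0.995
grip_force: 0.0
```

>>> {"fn": "drive_tool", "kwargs": {
  "rows": [
    [0,0,0,0,0,0,1]
  ]
}}

```text
time: 22.12
tool_pos: [0.5785, -0.3059, 0.2002]
tcp_rot: [-2.647, -1.688, -0.002]
wrist_force: [-0.4, -0.4, 0.2]
width: 1.001
grip_force: 0.0
```

```bash
python3 - <<'E'
from h import *
for z in (.0,.04):
    p=look(["glue_holder"],"w8",hh=dict(glue_holder=z))
print("cam",p["W"][:3,3])
look(["glue_stick","clip_small"],hh=dict(glue_stick=0.045))
arc(.655,-.07,.25,0,12)
E
```

```text
glue_holder 0.79 [226.  90. 295. 153.] c [ 608.  -259.3] size [71.6 71.6] long axis deg 162.9
glue_holder 0.77 [228.  85. 295. 150.] c [ 608.1 -256.3] size [62.9 62.8] long axis deg 72.2
cam [ 0.60796511 -0.23914224  0.34270022]
clip_small 0.89 [149. 114. 166. 134.] c [ 498.9 -214.3] size [16.  25.9] long axis deg 124.5
12 rows: az -2.08 [ 0.0213  0.0017 -0.0041] pos [ 0.577 -0.311  0.2  ] yaw -25.0
```

>>> {"fn": "drive_tool", "kwargs": {
  "rows": [
    [0,0,-2.08,0.0213,0.0017,-0.0041,1],
    [0,0,-2.08,0.0213,0.0017,-0.0041,1],
    [0,0,-2.08,0.0213,0.0017,-0.0041,1],
    [0,0,-2.08,0.0213,0.0017,-0.0041,1],
    [0,0,-2.08,0.0213,0.0017,-0.0041,1],
    [0,0,-2.08,0.0213,0.0017,-0.0041,1],
    [0,0,-2.08,0.0213,0.0017,-0.0041,1],
    [0,0,-2.08,0.0213,0.0017,-0.0041,1]
  ]
}}

```text
time: 23.13
tool_pos: [0.6418, -0.1531, 0.2335]
tcp_rot: [-2.376, -2.055, 0.0]
wrist_force: [-0.1, -0.0, -1.2]
width: 0.999
grip_force: 0.0
```

>>> {"fn": "drive_tool", "kwargs": {
  "rows": [
    [0,0,-2.08,0.0213,0.0017,-0.0041,1],
    [0,0,-2.08,0.0213,0.0017,-0.0041,1],
    [0,0,-2.08,0.0213,0.0017,-0.0041,1],
    [0,0,-2.08,0.0213,0.0017,-0.0041,1],
    [0,0,0,0,0,0,1]
  ]
}}

```text
time: 23.55
tool_pos: [0.657, -0.0662, 0.2508]
tcp_rot: [-2.218, -2.225, -0.004]
wrist_force: [0.0, 0.1, -0.4]
width: 1.001
grip_force: 0.0
```

```bash
python3 - <<'E'
from h import *
p=look(["glue_stick"],hh=dict(glue_stick=0.09))
p=look(["glue_stick"],hh=dict(glue_stick=0.09))
print("cam",p["W"][:3,3])
go(.66,0,.05)
E
```

```text
glue_stick 0.66 [260.  99. 293. 124.] c [ 6.77e+02 -6.00e-01] size [27.5 25.7] long axis deg 0.9
glue_stick 0.75 [262.  98. 290. 120.] c [ 6.772e+02 -4.000e-01] size [26.2 26. ] long axis deg 27.6
cam [0.65525157 0.00782634 0.39270824]
t23.8 pos [ 0.656  -0.0701  0.2495] yaw -0.1 tilt [-0.04 -0.03] q6 -0.14 w 1.00 g 0.0 F [-0.3  0.3 -0.3] | turn z 0.0 then [0.0702 0.0041 0.1994]
```

>>> {"fn": "drive_tool", "kwargs": {
  "rows": [
    [0,0,0,0.022,0.007,0.005,1],
    [0,0,0,0.023,0.007,0.005,1],
    [0,0,0,0.023,0.007,0.01,1],
    [0,0,0,0,0,0.02,1],
    [0,0,0,0,0,0.02,1],
    [0,0,0,0,0,0.025,1],
    [0,0,0,0,0,0.025,1],
    [0,0,0,0,0,0.025,1]
  ]
}}

```text
time: 24.42
tool_pos: [0.6771, -0.0025, 0.1136]
tcp_rot: [2.224, 2.219, -0.001]
wrist_force: [0.5, -0.3, -0.6]
width: 0.997
grip_force: 0.0
```

>>> {"fn": "drive_tool", "kwargs": {
  "rows": [
    [0,0,0,0,0,0.025,1],
    [0,0,0,0,0,0.02,1],
    [0,0,0,0,0,0.015,1],
    [0,0,0,0,0,0.0045,1],
    [0,0,0,0,0,0,1],
    [0,0,0,0,0,0,0.6],
    [0,0,0,0,0,0,0.4],
    [0,0,0,0,0,0,0]
  ]
}}

```text
time: 25.08
tool_pos: [0.6789, -0.0011, 0.0525]
tcp_rot: [2.22, 2.219, 0.004]
wrist_force: [-0.4, 0.2, -0.6]
width: 0.601
grip_force: 0.0
```

>>> {"fn": "drive_tool", "kwargs": {
  "rows": [
    [0,0,0,0,0,0,0],
    [0,0,0,0,0,0,0],
    [0,0,0,0,0,0,0],
    [0,0,0,0,0,0,0],
    [0,0,0,0,0,0,0]
  ]
}}

```text
time: 25.5
tool_pos: [0.6781, -0.0009, 0.0517]
tcp_rot: [2.221, 2.22, 0.002]
wrist_force: [-0.4, 0.6, 4.9]
width: 0.302
grip_force: 29.5
```

```bash
python3 - <<'E'
from h import *
go(.677,-.0015,.05)
E
```

```text
t25.5 pos [ 0.6781 -0.0009  0.0517] yaw -0.0 tilt [ 0.1 -0. ] q6 -0.04 w 0.30 g 29.5 F [-0.4  0.6  4.9] | turn z 0.0 then [-0.0006 -0.0012  0.0017]
```

>>> {"fn": "drive_tool", "kwargs": {
  "rows": [
    [0,0,0,0,0,-0.01,0],
    [0,0,0,0,0,-0.02,0],
    [0,0,0,0,0,-0.02,0],
    [0,0,0,0,0,-0.02,0],
    [0,0,0,-0.015,-0.004,0,0],
    [0,0,0,-0.025,-0.006,0,0],
    [0,0,0,-0.025,-0.007,0,0],
    [0,0,0,-0.025,-0.007,0,0]
  ]
}}

```text
time: 26.17
tool_pos: [0.6521, -0.0921, 0.1196]
tcp_rot: [-2.22, -2.222, 0.002]
wrist_force: [0.3, 0.3, -1.1]
width: 0.298
grip_force: 29.5
```

>>> {"fn": "drive_tool", "kwargs": {
  "rows": [
    [0,0,0,-0.025,-0.007,0,0],
    [0,0,0,-0.025,-0.007,0,0],
    [0,0,0,-0.025,-0.007,0,0],
    [0,0,0,-0.025,-0.007,0,0],
    [0,0,0,-0.025,-0.007,0,0],
    [0,0,0,-0.025,-0.007,0,0],
    [0,0,0,-0.0186,-0.004,0,0],
    [0,0,0,0,0,0,0]
  ]
}}

```text
time: 26.83
tool_pos: [0.605, -0.2637, 0.1193]
tcp_rot: [-2.225, -2.217, 0.003]
wrist_force: [0.1, 0.2, 0.1]
width: 0.301
grip_force: 29.5
```

>>> {"fn": "drive_tool", "kwargs": {
  "rows": [
    [0,0,0,0,0,0,0],
    [0,0,0,0,0,0,0]
  ]
}}

```text
time: 27.0
tool_pos: [0.6065, -0.2593, 0.1196]
tcp_rot: [-2.221, -2.219, 0.0]
wrist_force: [0.2, 0.3, -0.8]
width: 0.305
grip_force: 29.5
```

```bash
python3 - <<'E'
from h import *
go(.608,-.2595,.058)
p=read_camera('side')
for n in ["glue_stick","glue_holder"]:
    for m in masks_of(p,n)[:1]: print(n,m["score"],np.round(m["bbox"],1))
print(proj(p,[[.6083,-.2595,.04],[.6083,-.2595,.0]]))
cv2.imwrite('pics/s3.png',cv2.resize(p['color'][130:255,250:390,::-1],None,fx=4,fy=4,interpolation=2))
E
```

```text
t27.0 pos [ 0.6065 -0.2593  0.1196] yaw -0.1 tilt [-0.07  0.05] q6 -0.44 w 0.30 g 29.5 F [ 0.2  0.3 -0.8] | turn z 0.0 then [-0.0002  0.0016  0.0616]
glue_stick 0.64 [316.7 169.2 325.9 209.3]
glue_holder 0.79 [303.8 210.7 340.9 239.4]
[[319.01727575 213.70356451]
 [318.17606029 227.32943406]]
```

View pics/s3.png

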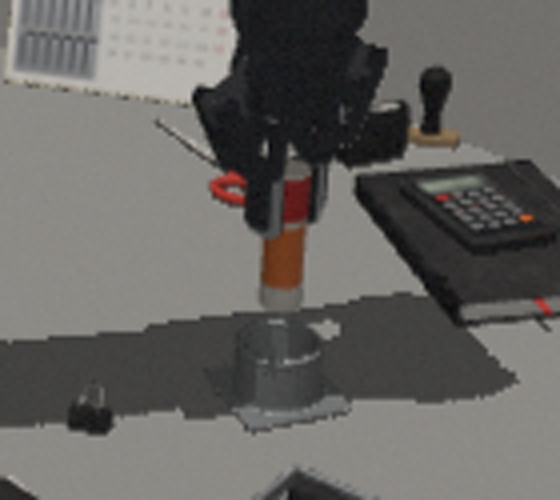

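The stick hangs in line with the tube, both at column 281 of the crop. I'll lower it into the well.

>>> {"fn": "drive_tool", "kwargs": {
  "rows": [
    [0,0,0,0,0.001,0.015,0],
    [0,0,0,0,0,0.015,0],
    [0,0,0,0,0,0.01,0],
    [0,0,0,0,0,0.01,0],
    [0,0,0,0,0,0.006,0],
    [0,0,0,0,0,0.003,0],
    [0,0,0,0,0,0,0],
    [0,0,0,0,0,0,0]
  ]
}}

```text
time: 27.82
tool_pos: [0.6085, -0.2596, 0.0615]
tcp_rot: [2.221, 2.221, 0.0]
wrist_force: [-0.4, -0.4, 0.0]
width: 0.3
grip_force: 29.5
```

```bash
python3 - <<'E'
from h import *
go(.608,-.2595,.058)
E
```

```text
t27.8 pos [ 0.6085 -0.2596  0.0615] yaw -0.0 tilt [ 0.01 -0.01] q6 -0.44 w 0.30 g 29.5 F [-0.4 -0.4  0. ] | turn z 0.0 then [ 0.0001 -0.0005  0.0035]
```

>>> {"fn": "drive_tool", "kwargs": {
  "rows": [
    [0,0,0,0,0,0.002,0],
    [0,0,0,0,0,0.0015,0],
    [0,0,0,0,0,0,0],
    [0,0,0,0,0,0,0],
    [0,0,0,0,0,0,0.35],
    [0,0,0,0,0,0,0.45],
    [0,0,0,0,0,0,0.6],
    [0,0,0,0,0,0,0.6]
  ]
}}

```text
time: 28.48
tool_pos: [0.6084, -0.2596, 0.0581]
tcp_rot: [2.222, 2.221, 0.0]
wrist_force: [0.4, 0.3, 1.2]
width: 0.6
grip_force: 0.0
```

>>> {"fn": "drive_tool", "kwargs": {
  "rows": [
    [0,0,0,0,0,0,0.7],
    [0,0,0,0,0,-0.015,0.7],
    [0,0,0,0,0,-0.03,0.7],
    [0,0,0,0,0,-0.03,0.7],
    [0,0,0,0,0,-0.03,1],
    [0,0,0,0,0,-0.03,1],
    [0,0,0,0,0,-0.015,1],
    [0,0,0,0,0,0,1]
  ]
}}

```text
time: 29.15
tool_pos: [0.6112, -0.2608, 0.2141]
tcp_rot: [2.215, 2.215, 0.005]
wrist_force: [0.7, -0.5, -0.0]
width: 1.002
grip_force: 0.0
```

```bash
python3 - <<'E'
from h import *
go(.608,-.2595,.058)
p=read_camera('side')
for n in ["glue_stick","glue_holder"]:
    for m in masks_of(p,n)[:1]: print(n,m["score"],np.round(m["bbox"],1))
a=np.array([.6083,-.2595])
print(proj(p,[[*a,.096],[*a,.04],[.6083,-.246,.096]]))
arc(.447,-.165,.2,0,12)
E
```

```text
t29.1 pos [ 0.6112 -0.2608  0.2141] yaw -0.0 tilt [ 0.51 -0.24] q6 -0.44 w 1.00 g 0.0 F [ 0.7 -0.5 -0. ] | turn z 0.0 then [ 0.002  -0.0046  0.1561]
glue_stick 0.79 [316.2 192.5 327.1 221.7]
glue_holder 0.7 [302.9 210.9 337.6 240.2]
[[320.25421056 193.66789831]
 [319.01727575 213.70356451]
 [316.30996227 191.63047579]]
12 rows: az -0.00 [ 0.0078 -0.0134  0.0006] pos [ 0.608 -0.259  0.207] yaw -0.0
```

The stick is upright on the bottom of the well: its top is at row 192.5, as predicted. Next, the large clip.

>>> {"fn": "drive_tool", "kwargs": {
  "rows": [
    [0,0,0,0.0117,-0.02,0.001,1],
    [0,0,0,0.0117,-0.02,0.001,1],
    [0,0,0,0.0117,-0.02,0.001,1],
    [0,0,0,0.0117,-0.02,0.001,1],
    [0,0,0,0.0117,-0.02,0.001,1],
    [0,0,0,0.0117,-0.02,0.001,1],
    [0,0,0,0.0117,-0.02,0.001,1],
    [0,0,0,0.0117,-0.02,0.001,1]
  ]
}}

```text
time: 29.97
tool_pos: [0.4457, -0.1647, 0.1971]
tcp_rot: [-2.219, -2.218, 0.003]
wrist_force: [0.5, 0.2, -0.5]
width: 1.002
grip_force: 0.0
```

>>> {"fn": "drive_tool", "kwargs": {
  "rows": [
    [0,0,0,0,0,0,1],
    [0,0,0,0,0,0,1]
  ]
}}

```text
time: 30.13
tool_pos: [0.4463, -0.1649, 0.1977]
tcp_rot: [-2.219, -2.219, 0.002]
wrist_force: [1.0, 0.5, 1.0]
width: 0.996
grip_force: 0.0
```

```bash
python3 - <<'E'
from h import *
for z in (.018,.0):
    p=look(["clip_large"],"w9",hh=dict(clip_large=z))
print("cam",p["W"][:3,3])
m=masks_of(p,"clip_large")[0];b=np.array(m["bbox"]).astype(int);print(b)
arc(.447,-.105,.12,-90,16)
E
```

```text
clip_large 0.72 [248. 102. 265. 134.] c [ 445.9 -105.2] size [17.3 30.5] long axis deg 90.0
clip_large 0.84 [244. 101. 264. 135.] c [ 446.  -106.8] size [20.5 33.5] long axis deg 90.2
cam [ 0.44732215 -0.08908206  0.34171953]
[244 101 263 134]
16 rows: az 5.62 [ 0.0031 -0.003   0.005 ] pos [ 0.449 -0.166  0.2  ] yaw -0.0
```

>>> {"fn": "drive_tool", "kwargs": {
  "rows": [
    [0,0,5.62,0.0031,-0.003,0.005,1],
    [0,0,5.62,0.0031,-0.003,0.005,1],
    [0,0,5.62,0.0031,-0.003,0.005,1],
    [0,0,5.62,0.0031,-0.003,0.005,1],
    [0,0,5.62,0.0031,-0.003,0.005,1],
    [0,0,5.62,0.0031,-0.003,0.005,1],
    [0,0,5.62,0.0031,-0.003,0.005,1],
    [0,0,5.62,0.0031,-0.003,0.005,1]
  ]
}}

```text
time: 31.05
tool_pos: [0.4349, -0.1354, 0.1596]
tcp_rot: [2.905, 1.195, -0.0]
wrist_force: [-0.3, -0.3, -0.7]
width: 0.998
grip_force: 0.0
```

>>> {"fn": "drive_tool", "kwargs": {
  "rows": [
    [0,0,5.62,0.0031,-0.003,0.005,1],
    [0,0,5.62,0.0031,-0.003,0.005,1],
    [0,0,5.62,0.0031,-0.003,0.005,1],
    [0,0,5.62,0.0031,-0.003,0.005,1],
    [0,0,5.62,0.0031,-0.003,0.005,1],
    [0,0,5.62,0.0031,-0.003,0.005,1],
    [0,0,5.62,0.0031,-0.003,0.005,1],
    [0,0,5.62,0.0031,-0.003,0.005,1]
  ]
}}

```text
time: 31.72
tool_pos: [0.447, -0.1038, 0.1196]
tcp_rot: [3.142, -0.006, -0.0]
wrist_force: [-0.2, -0.9, 0.6]
width: 1.001
grip_force: 0.0
```

>>> {"fn": "drive_tool", "kwargs": {
  "rows": [
    [0,0,0,0,0,0,1],
    [0,0,0,0,0,0,1]
  ]
}}

```text
time: 31.88
tool_pos: [0.4464, -0.1038, 0.1196]
tcp_rot: [-3.141, -0.007, 0.001]
wrist_force: [-0.1, 0.4, -0.4]
width: 1.003
grip_force: 0.0
```

```bash
python3 - <<'E'
from h import *
look(["clip_large","clip_small"])
go(.446,-.106,.006,-90)
E
```

```text
clip_large 0.89 [242. 175. 277. 201.] c [ 450.3 -106.4] size [18.1 32.8] long axis deg 92.6
clip_small 0.82 [362. 122. 386. 150.] c [ 496.8 -209.6] size [16.4 27.4] long axis deg 124.0
t32.0 pos [ 0.4465 -0.1041  0.1202] yaw -89.8 tilt [ 0.02 -0.01] q6 1.28 w 1.00 g 0.0 F [ 0.3 -0.4  0.5] | turn z 0.2 then [-0.0006  0.0019  0.1142]
```

>>> {"fn": "drive_tool", "kwargs": {
  "rows": [
    [0,0,0,0.001,0.002,0.02,1],
    [0,0,0,0,0,0.025,1],
    [0,0,0,0,0,0.025,1],
    [0,0,0,0,0,0.02,0.9],
    [0,0,0,0,0,0.015,0.8],
    [0,0,0,0,0,0.009,0.7],
    [0,0,0,0,0,0,0.7],
    [0,0,0,0,0,0,0.7]
  ]
}}

```text
time: 32.7
tool_pos: [0.4473, -0.1059, 0.006]
tcp_rot: [-3.142, -0.002, 0.0]
wrist_force: [-0.1, 0.8, 0.0]
width: 0.698
grip_force: 0.0
```

>>> {"fn": "drive_tool", "kwargs": {
  "rows": [
    [0,0,0,0,0,0,0.5],
    [0,0,0,0,0,0,0.3],
    [0,0,0,0,0,0,0.2],
    [0,0,0,0,0,0,0],
    [0,0,0,0,0,0,0],
    [0,0,0,0,0,0,0]
  ]
}}

```text
time: 33.2
tool_pos: [0.4486, -0.1061, 0.0074]
tcp_rot: [3.141, 0.002, 0.004]
wrist_force: [-1.4, 0.4, 7.0]
width: 0.354
grip_force: 29.7
```

```bash
python3 - <<'E'
from h import *
go(.446,-.106,.006,-90)
E
```

```text
t33.2 pos [ 0.4486 -0.1061  0.0074] yaw -89.9 tilt [ 0.15 -0.05] q6 1.28 w 0.35 g 29.7 F [-1.4  0.4  7. ] | turn z 0.1 then [-0.0026 -0.0001  0.0014]
```

>>> {"fn": "drive_tool", "kwargs": {
  "rows": [
    [0,0,0,0,0,-0.01,0],
    [0,0,0,0,0,-0.025,0],
    [0,0,0,0,0,-0.03,0],
    [0,0,0,0,0,-0.03,0],
    [0,0,0,0,-0.01,-0.025,0],
    [0,0,0,0.007,-0.025,0,0],
    [0,0,0,0.01,-0.03,0,0],
    [0,0,0,0.01,-0.03,0,0]
  ]
}}

```text
time: 33.87
tool_pos: [0.4749, -0.0101, 0.1278]
tcp_rot: [3.141, -0.001, 0.005]
wrist_force: [-0.0, -1.4, -0.5]
width: 0.354
grip_force: 30.0
```

>>> {"fn": "drive_tool", "kwargs": {
  "rows": [
    [0,0,0,0.01,-0.035,0,0],
    [0,0,0,0.01,-0.035,0,0],
    [0,0,0,0.01,-0.035,0,0],
    [0,0,0,0.01,-0.035,0,0],
    [0,0,0,0.01,-0.035,0,0],
    [0,0,0,0.01,-0.03,0,0],
    [0,0,0,0.01,-0.025,0,0],
    [0,0,0,0.01,-0.015,0,0]
  ]
}}

```text
time: 34.53
tool_pos: [0.5539, 0.2375, 0.1267]
tcp_rot: [-3.141, -0.005, -0.001]
wrist_force: [-0.6, -0.7, -0.6]
width: 0.358
grip_force: 30.0
```

>>> {"fn": "drive_tool", "kwargs": {
  "rows": [
    [0,0,0,0,0,0,0],
    [0,0,0,0,0,0,0]
  ]
}}

```text
time: 34.7
tool_pos: [0.5538, 0.2351, 0.1263]
tcp_rot: [3.141, 0.005, 0.0]
wrist_force: [-0.8, -1.1, -0.5]
width: 0.358
grip_force: 30.0
```

```bash
python3 - <<'E'
from h import *
look(["clip_tray","clip_large"],hh=dict(clip_large=.14))
q=read_camera("top")
for m in masks_of(q,"clip_tray")[:1]:
    print(m["score"],m["bbox"]);cs=max(cv2.findContours(m["mask"].astype("uint8"),0,2)[0],key=cv2.contourArea);print(cv2.minAreaRect((atz(q,cs[:,0],.012)*1000).astype("float32")))
go(.625,.234,.02,-90)
E
```

```text
clip_tray 0.64 [189.  73. 312. 188.] c [602.8 236.1] size [100.6 104. ] long axis deg 92.4
clip_large 0.66 [228. 230. 283. 292.] c [556.1 235.9] size [28.1 26.3] long axis deg 89.8
0.71 [157.0, 158.8, 189.6, 195.3]
((604.0148315429688, 230.7296905517578), (106.43780517578125, 105.3238754272461), 3.882495641708374)
t35.0 pos [0.5533 0.2333 0.1259] yaw -90.0 tilt [-0.03 -0.02] q6 1.93 w 0.36 g 30.0 F [-0.5 -0.  -0.6] | turn z 0.0 then [ 0.0718 -0.0008  0.1059]
```

>>> {"fn": "drive_tool", "kwargs": {
  "rows": [
    [0,0,0,0.024,-0.0005,0.01,0],
    [0,0,0,0.025,-0.0005,0.015,0],
    [0,0,0,0.0245,-0.0005,0.02,0],
    [0,0,0,0,0,0.02,0],
    [0,0,0,0,0,0.02,0],
    [0,0,0,0,0,0.015,0],
    [0,0,0,0,0,0.008,0],
    [0,0,0,0,0,0,0]
  ]
}}

```text
time: 35.62
tool_pos: [0.6251, 0.2348, 0.0153]
tcp_rot: [3.14, 0.001, -0.007]
wrist_force: [0.2, -0.1, -0.1]
width: 0.358
grip_force: 30.0
```

>>> {"fn": "drive_tool", "kwargs": {
  "rows": [
    [0,0,0,0,0,0.002,0],
    [0,0,0,0,0,0.002,0],
    [0,0,0,0,0,0.001,0],
    [0,0,0,0,0,0,0]
  ]
}}

```text
time: 35.95
tool_pos: [0.628, 0.2363, 0.014]
tcp_rot: [-3.141, -0.002, -0.003]
wrist_force: [0.9, 0.7, 0.6]
width: 0.357
grip_force: 30.0
```

```bash
python3 - <<'E'
from h import *
go(.627,.235,.0105,-90)
E
```

```text
t36.0 pos [0.628  0.2363 0.014 ] yaw -89.9 tilt [0.1  0.03] q6 1.89 w 0.36 g 30.0 F [0.9 0.7 0.6] | turn z 0.1 then [-0.001   0.0013  0.0035]
```

>>> {"fn": "drive_tool", "kwargs": {
  "rows": [
    [0,0,0,0,0,0.0015,0],
    [0,0,0,0,0,0.001,0],
    [0,0,0,0,0,0.0005,0],
    [0,0,0,0,0,0,0],
    [0,0,0,0,0,0,0]
  ]
}}

```text
time: 36.37
tool_pos: [0.6276, 0.2362, 0.0105]
tcp_rot: [-3.141, -0.002, -0.001]
wrist_force: [-0.5, 0.2, 4.0]
width: 0.36
grip_force: 30.3
```

>>> {"fn": "drive_tool", "kwargs": {
  "rows": [
    [0,0,0,0,0,0,0.42],
    [0,0,0,0,0,0,0.5],
    [0,0,0,0,0,0,0.6],
    [0,0,0,0,0,0,0.6],
    [0,0,0,0,0,-0.01,0.6],
    [0,0,0,0,0,-0.025,0.6],
    [0,0,0,0,0,-0.03,0.8],
    [0,0,0,0,0,-0.035,1]
  ]
}}

```text
time: 37.03
tool_pos: [0.6257, 0.2354, 0.1093]
tcp_rot: [3.14, 0.002, -0.006]
wrist_force: [0.6, -0.3, 0.4]
width: 0.863
grip_force: 0.0
```

>>> {"fn": "drive_tool", "kwargs": {
  "rows": [
    [0,0,0,-0.02,0,-0.02,1],
    [0,0,0,-0.02,0,0,1],
    [0,0,0,0,0,0,1]
  ]
}}

```text
time: 37.28
tool_pos: [0.5859, 0.2364, 0.1328]
tcp_rot: [-3.14, -0.003, -0.003]
wrist_force: [0.8, -0.2, -1.2]
width: 0.998
grip_force: 0.0
```

```bash
python3 - <<'E'
from h import *
p=look(["clip_tray","clip_large"],"w10",hh=dict(clip_large=.012))
p=look(["clip_large"],hh=dict(clip_large=.012))
print(p["W"][:3,3])
# clip_small at (.498,-.213), look pose yaw -55.5 with camera above it
u=np.array([-np.sin(np.radians(-56)),np.cos(np.radians(-56))]);t=np.array([.498,-.213])-.055*u;print(t)
arc(t[0],t[1],.16,-56,24)
E
```

```text
clip_tray 0.97 [195. 108. 312. 219.] c [602.8 236.4] size [101.3 106.6] long axis deg 92.3
clip_large 0.84 [238. 130. 273. 159.] c [622.6 237.1] size [24.7 32.8] long axis deg 94.2
clip_large 0.57 [236. 132. 273. 158.] c [626.1 237. ] size [17.8 32.4] long axis deg 93.3
[0.66231997 0.23684429 0.27267857]
[ 0.45240293 -0.24375561]
24 rows: az -1.41 [-0.0112  0.0179 -0.0013] pos [0.588 0.236 0.129] yaw -89.9
```

>>> {"fn": "drive_tool", "kwargs": {
  "rows": [
    [0,0,-1.41,-0.0112,0.0179,-0.0013,1],
    [0,0,-1.41,-0.0112,0.0179,-0.0013,1],
    [0,0,-1.41,-0.0112,0.0179,-0.0013,1],
    [0,0,-1.41,-0.0112,0.0179,-0.0013,1],
    [0,0,-1.41,-0.0112,0.0179,-0.0013,1],
    [0,0,-1.41,-0.0112,0.0179,-0.0013,1],
    [0,0,-1.41,-0.0112,0.0179,-0.0013,1],
    [0,0,-1.41,-0.0112,0.0179,-0.0013,1]
  ]
}}

```text
time: 38.2
tool_pos: [0.5104, 0.0846, 0.1395]
tcp_rot: [3.126, 0.312, -0.002]
wrist_force: [0.3, -0.4, 0.4]
width: 1.0
grip_force: 0.0
```

>>> {"fn": "drive_tool", "kwargs": {
  "rows": [
    [0,0,-1.41,-0.0112,0.0179,-0.0013,1],
    [0,0,-1.41,-0.0112,0.0179,-0.0013,1],
    [0,0,-1.41,-0.0112,0.0179,-0.0013,1],
    [0,0,-1.41,-0.0112,0.0179,-0.0013,1],
    [0,0,-1.41,-0.0112,0.0179,-0.0013,1],
    [0,0,-1.41,-0.0112,0.0179,-0.0013,1],
    [0,0,-1.41,-0.0112,0.0179,-0.0013,1],
    [0,0,-1.41,-0.0112,0.0179,-0.0013,1]
  ]
}}

```text
time: 38.87
tool_pos: [0.4647, -0.0779, 0.1501]
tcp_rot: [-3.08, -0.618, 0.002]
wrist_force: [-0.2, 1.0, 0.0]
width: 0.997
grip_force: 0.0
```

>>> {"fn": "drive_tool", "kwargs": {
  "rows": [
    [0,0,-1.41,-0.0112,0.0179,-0.0013,1],
    [0,0,-1.41,-0.0112,0.0179,-0.0013,1],
    [0,0,-1.41,-0.0112,0.0179,-0.0013,1],
    [0,0,-1.41,-0.0112,0.0179,-0.0013,1],
    [0,0,-1.41,-0.0112,0.0179,-0.0013,1],
    [0,0,-1.41,-0.0112,0.0179,-0.0013,1],
    [0,0,-1.41,-0.0112,0.0179,-0.0013,1],
    [0,0,-1.41,-0.0112,0.0179,-0.0013,1]
  ]
}}

```text
time: 39.53
tool_pos: [0.4516, -0.2463, 0.1604]
tcp_rot: [-3.004, -0.917, 0.001]
wrist_force: [0.7, -0.1, 0.3]
width: 1.0
grip_force: 0.0
```

>>> {"fn": "drive_tool", "kwargs": {
  "rows": [
    [0,0,0,0,0,0,1],
    [0,0,0,0,0,0,1]
  ]
}}

```text
time: 39.7
tool_pos: [0.4518, -0.2459, 0.1605]
tcp_rot: [-3.005, -0.912, 0.001]
wrist_force: [-0.7, 0.4, -0.1]
width: 1.0
grip_force: 0.0
```

```bash
python3 - <<'E'
from h import *
for z in (.014,.006,.0): p=look(["clip_small"],hh=dict(clip_small=z))
print(p["W"][:3,3])
go(.498,-.213,.1,-56)
E
```

```text
clip_small 0.71 [238. 115. 262. 133.] c [ 494.5 -213.5] size [17.6 23.3] long axis deg 123.7
clip_small 0.76 [240. 112. 262. 135.] c [ 494.1 -213. ] size [20.1 23.9] long axis deg 123.7
clip_small 0.77 [242. 115. 263. 139.] c [ 492.6 -214.8] size [20.6 24.4] long axis deg 123.9
[ 0.51371836 -0.20073159  0.30333   ]
t40.0 pos [ 0.4517 -0.2439  0.1608] yaw -56.0 tilt [-0.02  0.02] q6 0.43 w 1.00 g 0.0 F [ 0.8 -0.6  1.3] | turn z -0.0 then [0.0556 0.0003 0.0608]
```

>>> {"fn": "drive_tool", "kwargs": {
  "rows": [
    [0,0,0,0.0175,0,0.015,1],
    [0,0,0,0.0175,0,0.02,1],
    [0,0,0,0.0175,-0.0005,0.03,1],
    [0,0,0,0,0,0.03,1],
    [0,0,0,0,0,0.03,0.9],
    [0,0,0,0,0,0.02,0.7],
    [0,0,0,0,0,0.01,0.6],
    [0,0,0,0,0,0.001,0.6]
  ]
}}

```text
time: 40.67
tool_pos: [0.493, -0.2135, 0.0026]
tcp_rot: [-3.001, -0.916, 0.006]
wrist_force: [-0.7, 1.1, 0.9]
width: 0.599
grip_force: 0.0
```

>>> {"fn": "drive_tool", "kwargs": {
  "rows": [
    [0,0,0,0,0,0,0.6],
    [0,0,0,0,0,0,0.4],
    [0,0,0,0,0,0,0.2],
    [0,0,0,0,0,0,0],
    [0,0,0,0,0,0,0],
    [0,0,0,0,0,0,0],
    [0,0,0,0,0,0,0]
  ]
}}

```text
time: 41.25
tool_pos: [0.4967, -0.2159, 0.0072]
tcp_rot: [3.003, 0.915, 0.004]
wrist_force: [-0.7, -0.9, 6.3]
width: 0.274
grip_force: 29.6
```

```bash
python3 - <<'E'
from h import *
go(.495,-.214,.005,-56)
E
```

```text
t41.2 pos [ 0.4967 -0.2159  0.0072] yaw -56.1 tilt [ 0.2  -0.09] q6 0.52 w 0.27 g 29.6 F [-0.7 -0.9  6.3] | turn z -0.1 then [-0.0004 -0.0025  0.0022]
```

>>> {"fn": "drive_tool", "kwargs": {
  "rows": [
    [0,0,0,0,0,-0.01,0],
    [0,0,0,0,0,-0.025,0],
    [0,0,0,0,0,-0.03,0],
    [0,0,0,0,0,-0.03,0],
    [0,0,0,0,0,-0.02,0],
    [0,0,0,0,0,0,0]
  ]
}}

```text
time: 41.75
tool_pos: [0.4987, -0.2169, 0.1266]
tcp_rot: [2.998, 0.914, 0.012]
wrist_force: [0.3, 0.1, -0.1]
width: 0.275
grip_force: 29.5
```

```bash
python3 - <<'E'
from h import *
p=look(["clip_small"],hh=dict(clip_small=.13))
arc(.583,.235,.1,-90,24)
E
```

```text
clip_small 0.87 [232. 225. 275. 283.] c [ 494.8 -218. ] size [32.2 23.6] long axis deg 33.6
24 rows: az 1.41 [ 0.0093 -0.017   0.0009] pos [ 0.496 -0.215  0.122] yaw -56.1
```

>>> {"fn": "drive_tool", "kwargs": {
  "rows": [
    [0,0,1.41,0.0093,-0.017,0.0009,0],
    [0,0,1.41,0.0093,-0.017,0.0009,0],
    [0,0,1.41,0.0093,-0.017,0.0009,0],
    [0,0,1.41,0.0093,-0.017,0.0009,0],
    [0,0,1.41,0.0093,-0.017,0.0009,0],
    [0,0,1.41,0.0093,-0.017,0.0009,0],
    [0,0,1.41,0.0093,-0.017,0.0009,0],
    [0,0,1.41,0.0093,-0.017,0.0009,0]
  ]
}}

```text
time: 42.52
tool_pos: [0.4923, -0.0591, 0.1108]
tcp_rot: [-3.08, -0.614, 0.006]
wrist_force: [0.3, 0.3, 0.3]
width: 0.275
grip_force: 29.5
```

>>> {"fn": "drive_tool", "kwargs": {
  "rows": [
    [0,0,1.41,0.0093,-0.017,0.0009,0],
    [0,0,1.41,0.0093,-0.017,0.0009,0],
    [0,0,1.41,0.0093,-0.017,0.0009,0],
    [0,0,1.41,0.0093,-0.017,0.0009,0],
    [0,0,1.41,0.0093,-0.017,0.0009,0],
    [0,0,1.41,0.0093,-0.017,0.0009,0],
    [0,0,1.41,0.0093,-0.017,0.0009,0],
    [0,0,1.41,0.0093,-0.017,0.0009,0]
  ]
}}

```text
time: 43.18
tool_pos: [0.5219, 0.0924, 0.1035]
tcp_rot: [3.126, 0.309, -0.006]
wrist_force: [0.7, 0.8, -0.9]
width: 0.274
grip_force: 29.5
```

>>> {"fn": "drive_tool", "kwargs": {
  "rows": [
    [0,0,1.41,0.0093,-0.017,0.0009,0],
    [0,0,1.41,0.0093,-0.017,0.0009,0],
    [0,0,1.41,0.0093,-0.017,0.0009,0],
    [0,0,1.41,0.0093,-0.017,0.0009,0],
    [0,0,1.41,0.0093,-0.017,0.0009,0],
    [0,0,1.41,0.0093,-0.017,0.0009,0],
    [0,0,1.41,0.0093,-0.017,0.0009,0],
    [0,0,1.41,0.0093,-0.017,0.0009,0]
  ]
}}

```text
time: 43.85
tool_pos: [0.5809, 0.2352, 0.096]
tcp_rot: [3.14, 0.0, -0.006]
wrist_force: [-0.6, 0.3, -0.5]
width: 0.275
grip_force: 29.5
```

>>> {"fn": "drive_tool", "kwargs": {
  "rows": [
    [0,0,0,0,0,0,0],
    [0,0,0,0,0,0,0]
  ]
}}

```text
time: 44.02
tool_pos: [0.5811, 0.2349, 0.0964]
tcp_rot: [3.14, 0.005, -0.005]
wrist_force: [-0.3, -0.0, -0.6]
width: 0.27
grip_force: 29.5
```

```bash
python3 - <<'E'
from h import *
p=look(["clip_tray","clip_large"],hh=dict(clip_large=.012))
go(.583,.235,.0105,-90)
E
```

```text
clip_tray 0.67 [181. 102. 322. 226.] c [602.5 235.8] size [101.6 104.8] long axis deg 92.2
clip_large 0.7 [235. 128. 274. 162.] c [626. 237.] size [32.5 17.7] long axis deg 87.6
t44.2 pos [0.5811 0.2338 0.0973] yaw -89.9 tilt [-0.14 -0.07] q6 1.91 w 0.27 g 29.5 F [ 0.  -0.5 -0.2] | turn z 0.1 then [ 0.0021 -0.0013  0.0868]
```

>>> {"fn": "drive_tool", "kwargs": {
  "rows": [
    [0,0,0,0.001,-0.001,0.015,0],
    [0,0,0,0,0,0.02,0],
    [0,0,0,0,0,0.02,0],
    [0,0,0,0,0,0.015,0],
    [0,0,0,0,0,0.008,0],
    [0,0,0,0,0,0.003,0],
    [0,0,0,0,0,0.001,0],
    [0,0,0,0,0,0,0]
  ]
}}

```text
time: 44.83
tool_pos: [0.5838, 0.2357, 0.0171]
tcp_rot: [-3.141, -0.001, -0.001]
wrist_force: [0.4, -0.4, 0.3]
width: 0.272
grip_force: 29.5
```

>>> {"fn": "drive_tool", "kwargs": {
  "rows": [
    [0,0,0,0,0,0.001,0],
    [0,0,0,0,0,0.001,0],
    [0,0,0,0,0,0,0],
    [0,0,0,0,0,0,0]
  ]
}}

```text
time: 45.17
tool_pos: [0.5837, 0.2361, 0.0151]
tcp_rot: [-3.141, -0.002, -0.001]
wrist_force: [0.4, -0.9, -0.1]
width: 0.27
grip_force: 29.5
```

```bash
python3 - <<'E'
from h import *
go(.583,.235,.0105,-90)
E
```

```text
t45.2 pos [0.5837 0.2361 0.0151] yaw -89.9 tilt [0.05 0.02] q6 1.91 w 0.27 g 29.5 F [ 0.4 -0.9 -0.1] | turn z 0.1 then [-0.0007  0.0011  0.0046]
```

>>> {"fn": "drive_tool", "kwargs": {
  "rows": [
    [0,0,0,0,0,0.002,0],
    [0,0,0,0,0,0.0015,0],
    [0,0,0,0,0,0.001,0],
    [0,0,0,0,0,0,0],
    [0,0,0,0,0,0,0]
  ]
}}

```text
time: 45.58
tool_pos: [0.5834, 0.2359, 0.0102]
tcp_rot: [3.142, 0.002, -0.0]
wrist_force: [-1.3, -0.6, 3.5]
width: 0.274
grip_force: 29.9
```

>>> {"fn": "drive_tool", "kwargs": {
  "rows": [
    [0,0,0,0,0,0,0.33],
    [0,0,0,0,0,0,0.42],
    [0,0,0,0,0,0,0.5],
    [0,0,0,0,0,0,0.5],
    [0,0,0,0,0,-0.01,0.5],
    [0,0,0,0,0,-0.025,0.6],
    [0,0,0,0,0,-0.03,0.8],
    [0,0,0,0,0,-0.035,1]
  ]
}}

```text
time: 46.25
tool_pos: [0.5818, 0.2353, 0.1096]
tcp_rot: [3.14, 0.002, -0.006]
wrist_force: [1.1, 0.4, -0.1]
width: 0.862
grip_force: 0.0
```

>>> {"fn": "drive_tool", "kwargs": {
  "rows": [
    [0,0,0,-0.02,0,-0.03,1],
    [0,0,0,-0.03,0,-0.02,1],
    [0,0,0,0,0,0,1]
  ]
}}

```text
time: 46.5
tool_pos: [0.5328, 0.237, 0.1664]
tcp_rot: [-3.138, -0.003, -0.009]
wrist_force: [-0.0, 0.1, -0.2]
width: 1.002
grip_force: 0.0
```

```bash
python3 - <<'E'
from h import *
p=look(["clip_tray","clip_large","clip_small"],"w11",hh=dict(clip_large=.012,clip_small=.01))
q=read_camera("side")
for n in ["mug","stapler","marker","highlighter","glue_stick"]:
    for m in masks_of(q,n)[:1]: print(n,round(m["score"],2),np.round(m["bbox"],1))
A=cv2.resize(p["color"][60:260,150:360],(420,400));B=cv2.resize(q["color"][130:320,130:410],(380,258))
I=np.zeros((400,800,3),"uint8");I[:,:420]=A;I[:258,420:]=B;cv2.imwrite("pics/fin.png",I[:,:,::-1])
E
```

```text
clip_tray 0.59 [200.  58. 310. 156.] c [602.8 235.6] size [102.7 105.8] long axis deg 92.6
clip_large 0.76 [239.  71. 275.  98.] c [627.3 236.5] size [20.1 33.4] long axis deg 90.1
clip_small 0.65 [246. 118. 264. 139.] c [582.9 236.3] size [16.3 22.1] long axis deg 90.1
mug 0.85 [132.9 146.2 170.7 178.9]
stapler 0.87 [241.1 245.8 285.7 297.4]
highlighter 0.93 [317.5 261.2 372.9 289.9]
glue_stick 0.55 [317.7 193.1 328.3 221.4]
```

View pics/fin.png

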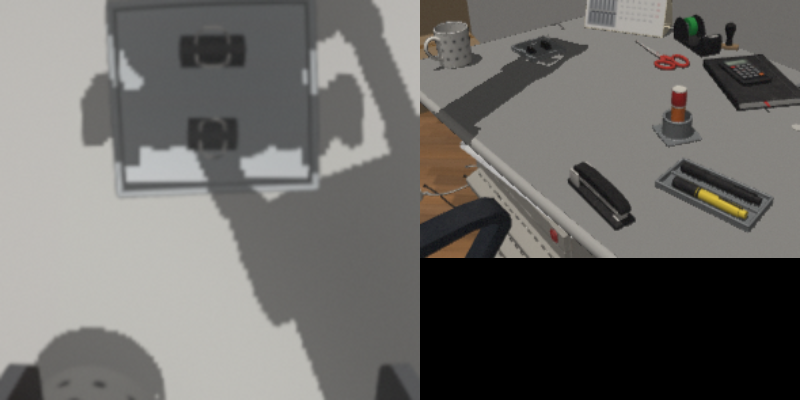

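Both clips stand with handles up on the tray floor, at (212,50) and (213,134) in the left panel. The pens lie in their grooves, the glue stick stands in its well, and the mug and stapler haven't moved.

```bash
python3 -c "
from workcell import workorder
print(workorder.finish_job())"
```

```text
the job is handed in; nothing more can be done
None
```

The job is handed in, about 47 s into the 141 s limit: the marker and highlighter are in the pen tray's two grooves, the glue stick is upright on the bottom of its well, both clips stand handles-up on the clip tray floor, and the mug and stapler have not moved.

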